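# Close the keyed vial carrier

## Robot

A 7-joint arm with a two-finger parallel gripper is mounted at the origin on a cart in front of the work surface, level with it; the furniture and walls round the work are solid. World frame = base frame: x ahead of the robot, y to its left, z up, the work surface at z = 0. Lengths are in m, angles in rad, forces in N, time in s.
With the tool pointing down it reaches from about 0.4 to 0.85 m from the base axis. Payload 10.4 kg.
Tool frame: the origin (TCP) lies between the finger pads; the fingertips stand 19 mm ahead of it and the grasp point (between the pads) is the TCP (finger_overhang is the distance from the TCP to the fingertips, in m); x points along the fingers, y is the direction in which the jaws open and shut, and the axes are right-handed (so a half turn about x gives the same grasp; the last joint's range is limited). The gripper opens to 85 mm and grips with 20 to 120 N. Pads are 22 mm wide; open, the fingers measure 114 mm over their backs; the gripper's body (76 mm by 85 mm) begins 54 mm behind the grasp point. The pads swing forward as they close: fully open they stand 13 mm farther back than shut.
Start: joints at [-1.154, 0.332, -0.065, 1.46, 0.022, 1.35, -0.088], TCP at [0.266, 0.566, 0.25] pointing down, gripper open.
Joint ranges: [-2.6, 2.6], [-0.5, 2.12], [-1.47, 1.34], [0.16, 2.42], [-1.27, 4.41], [0.06, 2.06], [-2.6, 2.6]. Speed limits (rad/s): [2.22, 2.22, 2.79, 2.79, 3.14, 3.14, 3.14].

## Interface

Orientations are given as a unit quaternion [w, x, y, z].
In Python, from station import state, camera, finish_job, finger_overhang gives the robot as it stands. The module is installed in compiled form; this text tells all that it offers.
- The arm moves only by the tool play_rows, never from a script. Its argument "series" is a list of rows, each an object of numbers: "ax", "ay", "az": the turn, a rotation vector about the tool's x, y, z in units of 5 degrees (1.0 is 5 degrees); "x", "y", "z": the shift along the tool's x, y, z in units of 30 mm (1.0 is 30 mm); "grip": the closure, from 0 (fully open) to 1 (shut). A call has 1 to 10 rows; each row shifts and turns the commanded pose from where the row before left it, along the tool's axes as they then stand; what a row does not reach is not made up. A row lasts 1/12 s, in which the tool goes at most 41.7 mm and 7.16 degrees, less where a joint would pass 70% of its speed; a pose out of reach is approached as far as the arm can. A call is refused whole if a number of a shift passes 1 or a number of a turn 1, either way. A call with a gripper value outside its range is refused whole. The fingers move at their own pace and stop on an object; "grip_force" is the grip in N (left out, the last holds). Time passes only in rows, so rows that do not move let the fingers close. It gives the time, the measured TCP pose, the force and the opening at its end, in the units of the state.
- state(): the state, without advancing time (a new reading comes with each control period).
- camera(name): name is "scene" or "top" or "wrist"; returns a dict with "img" (400x640x3 uint8, blue, green, red), "intrinsics" (3x3 intrinsics, pixels), "pose" (4x4, takes a point from camera to world coordinates); the wrist camera has in their place "hand_eye" (4x4, takes a point from camera to tool coordinates, whose origin is the TCP and whose axes are the tool frame's). Camera axes: x right, y down, z forward; pixel columns grow to the right and rows downward; lengths in m; the calibration is good to about 2 mm. A picture is of the moment at which its call begins: read the wrist's pose just before it. There is no depth.
- finish_job(): hands the job in, once; it reports no verdict.
The state is a dict: "t": time; "q": joint angles; "joint_vel": joint speeds; "tau": joint torques, N m; "position": TCP position; "orientation": TCP orientation; "wrist_force": force on the tool from outside, world axes, zero at the start; "ft_torque": the same for the moment, N m; "width": opening from 0.0 (shut) to 1.0 (fully open).
Only numpy, scipy, OpenCV 4.12 (cv2) and the standard library are available. Lean on these libraries where they do the work, as an engineer would, in place of code of your own. Each camera call takes 0.05 s, during which the arm holds its last target.

## Task

Close up the vial carrier: set the blue tray on the grey base bin that holds the vials, then put the white cover on the tray. Turn each part so that its orange-marked end lies over the orange-marked end below and every lug drops fully into its notch, so that it sits flush, and then let go. Set the parts down in place rather than dropping them, do not push the base away, and leave the tape roll and the white-capped vial that stands by itself where they are.

Things in the scene. Friction and masses are not known exactly. Their poses are not given: they have to be found in the camera images.
- base: Grey open bin, 80 (x) by 130 (y) by 70 mm high, walls 6 mm, about 0.9 kg, loose on the worktop, with two capped vials (60 mm tall) held inside, below its rim. Origin: centre of its underside, z up. Its +y end has an orange bar outside and orange rim corners. Notches in its rim take the tray's lugs. Seated, the tray's origin lies 60 mm above this origin, axes parallel.
- base_rim (a point): Centre of the base's mouth, at rim height (70 mm); axes as the base's. The rim has four notches, each 12 mm deep and 2.5 mm wider on each side than its lug: 45 mm wide in the middle of the +y (orange) end, 23 mm in the middle of the -y end, 33 mm in each long side centred at y = +30 mm.
- tray: Blue open tray, 80 (x) by 130 (y) mm, 60 mm high: 10 mm of lugs, then a 50 mm body, walls 6 mm, floor top 14 mm above the origin; about 0.25 kg. Origin: centre, at the level of the lug tips it stands on; z up. Orange bar and rim corners at its +y end. Its rim has the same four notches as the base's. Seated on it, the cover's origin lies 50 mm above this origin, axes parallel.
- tray_lugs (a point): Same point as the tray's origin. Four lugs, 5 mm thick and 10 mm deep with rounded lower corners, hang from the tray in line with its walls: 40 mm wide in the middle of the +y (orange) end, 18 mm in the middle of the -y end, 28 mm on each long side centred at y = +30 mm.
- tray_grip (a point): Grip point in the tray's web, 40 mm above the tray's origin; axes as the tray's. The web is a solid upright wall across the tray's middle, along x (68 mm long), 14 mm thick in y, its top 58 mm above the origin; the open compartment on each side is 52 mm long in y, so one finger goes into each, closing along y.
- cover: White flat cover, 80 (x) by 130 (y) mm, plate from 10 to 18 mm above the origin, orange mark at its +y end, black handle bar on top; about 0.16 kg. Origin: centre, at the level of the lug tips it stands on; z up. Under it hang four lugs just like the tray's (wide one at the +y, orange end).
- cover_grip (a point): Centre of the cover's handle bar, 42 mm above the cover's origin; axes as the cover's. The bar lies along x, 66 mm long, 14 mm thick in y, from 34 to 50 mm above the origin, on two posts; fingers close on it along y.
- tape_roll: Roll of beige tape lying flat, 104 mm across, 25 mm high; bystander. Origin: centre of its underside.
- loose_vial: White-capped vial standing by itself on the worktop, 31 mm across, 75 mm tall; bystander. Origin: centre of its underside.

How it is judged:
By the outcome, as a careful person would: the job done as asked, in the order asked, and still so for the second after the job is handed in, with the robot touching nothing.
It also fails if it takes over 72 s, if anything falls off the work surface, if the arm or the gripper's body presses on something with over 40 N, if the wrist force passes 120 N, or if a joint passes its speed limit or range.

## Working session

There is one attempt and no reset: what is moved stays moved. The work goes in short steps, Python scripts to look and compute and a tool call to move; the robot and the scene stay as the last step left them, time stands still between calls to the robot, and variables do not carry over. Pictures are saved under pics/ and viewed, and the job is handed in when it is done.

Besides the shell and the picture viewer there is one more tool, called after "Call:" as name([rows], argument=value, ...), one row to a line, values as JSON. play_rows: Moves the arm, as the interface text tells. Its arguments: {"type":"object","properties":{"series":{"type":"array","items":{"type":"object","properties":{"ax":{"type":"number"},"ay":{"type":"number"},"az":{"type":"number"},"x":{"type":"number"},"y":{"type":"number"},"z":{"type":"number"},"grip":{"type":"number"}}}},"grip_force":{"type":"number"}},"required":["series"]}

```bash
mkdir -p pics
cat > h.py <<'E'
import numpy as np, cv2, json
from station import state, camera, finish_job, finger_overhang
E
python3 - <<'E'
from h import *
s=state()
for k in s: print(k,np.round(s[k],4).tolist())
import pickle
for n in ["scene","top","wrist"]:
    s=state();c=camera(n); pickle.dump((s,c),open(n+"0.pkl","wb")); cv2.imwrite(f"pics/{n}0.png",c["img"])
    print(n,np.round(c["intrinsics"],1).tolist(),np.round(c.get("pose",c.get("hand_eye")),4).tolist())
print(state()["t"],finger_overhang)
E
```

```text
t 0.0
q [-1.1536, 0.3329, -0.0647, 1.461, 0.0216, 1.3499, -0.0885]
joint_vel [0.0003, 0.0004, -0.0012, -0.0004, 0.0007, 0.0008, 0.0021]
tau [-0.0, -62.5449, 0.0493, -39.162, 0.0162, 0.0098, -0.0]
position [0.2659, 0.5652, 0.2495]
orientation [0.69, 0.1537, 0.6902, -0.1547]
wrist_force [1.1168, 0.3438, -0.1544]
ft_torque [0.0074, -0.0041, 0.028]
width 1.0003
scene [[504.8, 0.0, 319.0], [0.0, 504.8, 191.8], [0.0, 0.0, 1.0]] [[0.8144, -0.219, 0.5374, -0.1252], [-0.5803, -0.3048, 0.7552, -1.1063], [-0.0015, -0.9269, -0.3753, 0.5115], [0.0, 0.0, 0.0, 1.0]]
top [[383.8, 0.0, 319.9], [0.0, 383.8, 195.0], [0.0, 0.0, 1.0]] [[0.0181, -0.9951, 0.0976, 0.4149], [-0.9998, -0.0188, -0.0062, -0.2706], [0.0081, -0.0975, -0.9952, 0.9702], [0.0, 0.0, 0.0, 1.0]]
wrist [[334.7, 0.0, 315.4], [0.0, 334.7, 198.3], [0.0, 0.0, 1.0]] [[-0.0004, -0.3105, 0.9506, -0.123], [1.0, 0.0003, 0.0005, 0.0006], [-0.0004, 0.9506, 0.3105, -0.0794], [0.0, 0.0, 0.0, 1.0]]
0.15 0.019
```

View pics/scene0.png

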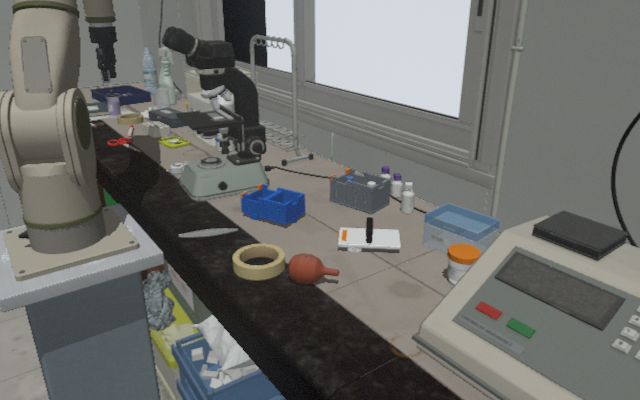

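View pics/top0.png

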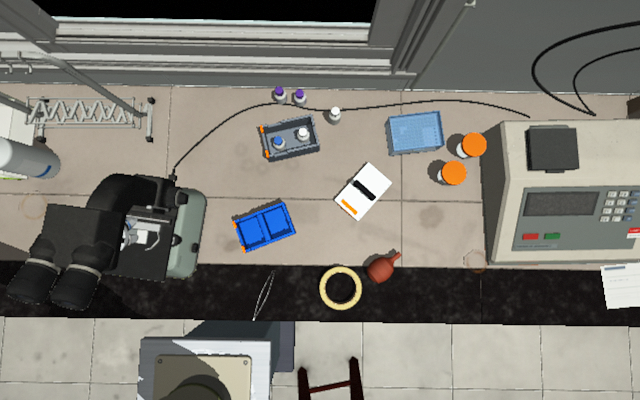

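View pics/wrist0.png

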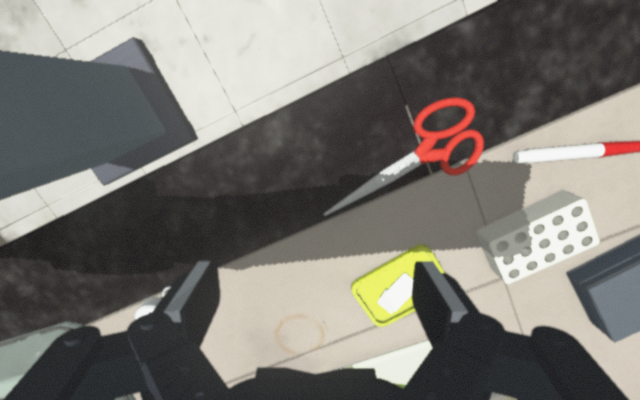

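Run:
```python
from h import *
import pickle
s,c=pickle.load(open("top0.pkl","rb")); im=c["img"]
a=im[100:170,240:360]; b=im[150:260,220:400]
cv2.imwrite("pics/c1.png",cv2.resize(a,None,fx=6.5,fy=6.5,interpolation=cv2.INTER_CUBIC))
cv2.imwrite("pics/c2.png",cv2.resize(b,None,fx=4.4,fy=4.4,interpolation=cv2.INTER_CUBIC))
s,c=pickle.load(open("scene0.pkl","rb")); im=c["img"]
cv2.imwrite("pics/c3.png",cv2.resize(im[150:290,220:430],None,fx=3.8,fy=3.8,interpolation=cv2.INTER_CUBIC))
```

```text
(no output)
```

View pics/c1.png

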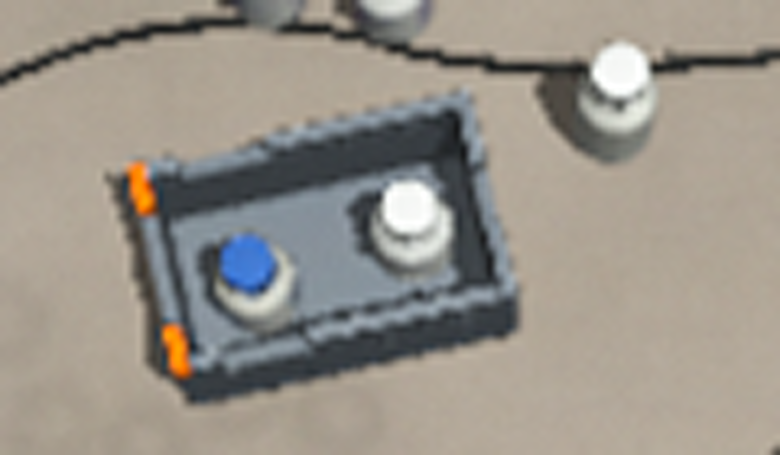

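View pics/c2.png

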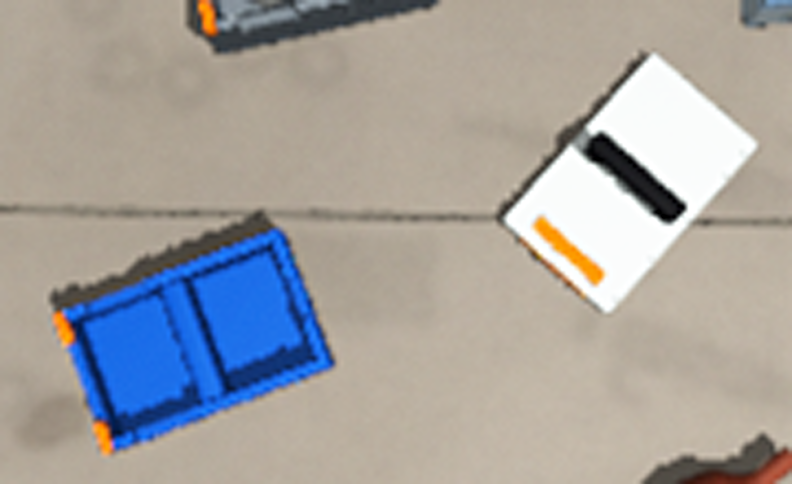

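View pics/c3.png

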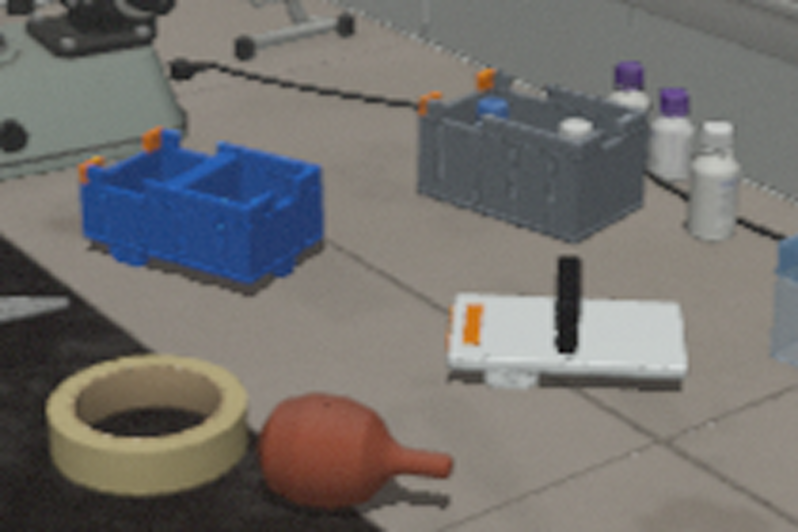

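```bash
cat >> h.py <<'E'
from scipy.optimize import least_squares
from scipy.spatial.transform import Rotation as R
def ray(c,uv,z,pose=None):
    P=c["pose"] if pose is None else pose; K=c["intrinsics"]
    d=P[:3,:3]@np.array([(uv[0]-K[0,2])/K[0,0],(uv[1]-K[1,2])/K[1,1],1]); o=P[:3,3]
    return o+d*(z-o[2])/d[2]
def wpose(s,c):
    T=np.eye(4); q=s["orientation"]; T[:3,:3]=R.from_quat([q[1],q[2],q[3],q[0]]).as_matrix(); T[:3,3]=s["position"]
    return T@c["hand_eye"]
def fit(pl,w):  # local xy pts, world xy pts -> x,y,yaw
    pl=np.array(pl);w=np.array(w)[:,:2]
    a=pl-pl.mean(0);b=w-w.mean(0); th=np.arctan2((a[:,0]*b[:,1]-a[:,1]*b[:,0]).sum(),(a*b).sum())
    Rm=np.array([[np.cos(th),-np.sin(th)],[np.sin(th),np.cos(th)]]); t=w.mean(0)-Rm@pl.mean(0)
    return t,np.degrees(th),np.linalg.norm((pl@Rm.T+t)-w,axis=1)*1000
E
python3 - <<'E'
from h import *
import pickle
s,c=pickle.load(open("top0.pkl","rb"))
def up(p,f,o): return [(p[0]+.5)/f-.5+o[0],(p[1]+.5)/f-.5+o[1]]
# corner order: +y end then; +y is left in image = world +y; +x is up
loc=[(.04,.065),(-.04,.065),(.04,-.065),(-.04,-.065)]
for n,pts,f,o,z in [("base",[(128,163),(182,378),(468,95),(518,292)],6.5,(240,100),.07),("tray",[(53,313),(105,453),(284,228),(333,360)],4.4,(220,150),.06),("cover",[(500,217),(607,313),(652,52),(757,147)],4.4,(220,150),.018)]:
    w=[ray(c,up(p,f,o),z) for p in pts]; t,th,e=fit(loc,w); print(n,np.round(t,4),round(th,2),np.round(e,1))
print("roll",ray(c,(341,288),.025),"vial",ray(c,(335,111),.075))
for uv in [(15,262),(70,292),(60,210),(135,190),(125,275),(205,240),(145,175)]:
    print(uv,[np.round(ray(c,uv,z)[:2],3).tolist() for z in (0,.2,.4)])
q=s["orientation"]; print(R.from_quat([q[1],q[2],q[3],q[0]]).as_matrix().round(3))
E
```

```text
base [ 0.6455 -0.201 ] 14.56 [1.9 2.4 2.6 1.7]
tray [ 0.427  -0.1451] 22.27 [0.8 0.5 2.2 2.1]
cover [ 0.5205 -0.3832] 48.52 [0.7 1.2 0.7 1. ]
roll [ 0.28252632 -0.33177119  0.025     ] vial [ 0.70552064 -0.3088415   0.075     ]
(15, 262) [[0.329, 0.477], [0.346, 0.323], [0.364, 0.169]]
(70, 292) [[0.258, 0.335], [0.29, 0.21], [0.323, 0.085]]
(60, 210) [[0.46, 0.377], [0.45, 0.243], [0.441, 0.11]]
(135, 190) [[0.514, 0.192], [0.493, 0.097], [0.473, 0.001]]
(125, 275) [[0.302, 0.203], [0.325, 0.105], [0.348, 0.008]]
(205, 240) [[0.391, 0.009], [0.396, -0.049], [0.401, -0.106]]
(145, 175) [[0.553, 0.169], [0.524, 0.078], [0.496, -0.012]]
[[-0.001  0.426  0.905]
 [-0.001  0.905 -0.426]
 [-1.    -0.001  0.   ]]
```

Call:
play_rows([
  {"x":-1},
  {"x":-1},
  {"x":-1},
  {"x":-1},
  {"x":-1},
  {"x":-1},
  {"x":-1},
  {"x":-1},
  {"x":-1},
  {"x":-0.5},
])

```text
invalid input
```

Call:
play_rows([
  {"ax":0,"ay":0,"az":0,"x":-1,"y":0,"z":0,"grip":0},
  {"ax":0,"ay":0,"az":0,"x":-1,"y":0,"z":0,"grip":0},
])

```text
t: 0.32
position: [0.2657, 0.5646, 0.309]
orientation: [0.69, 0.153, 0.69, -0.156]
wrist_force: [0.1, 1.4, 0.5]
width: 1.003
```

Call:
play_rows([
  {"ax":0,"ay":0,"az":0,"x":-1,"y":0,"z":0,"grip":0},
  {"ax":0,"ay":0,"az":0,"x":-1,"y":0,"z":0,"grip":0},
  {"ax":0,"ay":0,"az":0,"x":-1,"y":0,"z":0,"grip":0},
  {"ax":0,"ay":0,"az":0,"x":-1,"y":0,"z":0,"grip":0},
  {"ax":0,"ay":0,"az":0,"x":-1,"y":0,"z":0,"grip":0},
  {"ax":0,"ay":0,"az":0,"x":-1,"y":0,"z":0,"grip":0},
  {"ax":0,"ay":0,"az":0,"x":-1,"y":0,"z":0,"grip":0},
  {"ax":0,"ay":0,"az":0,"x":0,"y":0,"z":0,"grip":0},
])

```text
t: 0.98
position: [0.2661, 0.5655, 0.5261]
orientation: [0.69, 0.157, 0.69, -0.152]
wrist_force: [0.1, -0.4, -0.1]
width: 0.998
```

Run:
```python
from h import *
s=state(); print(s["q"].round(3) if hasattr(s["q"],'round') else s["q"],s["position"])
c=camera("scene"); cv2.imwrite("pics/s1.png",c["img"])
```

```text
[-1.181  0.373 -0.04   0.834  0.016  1.927 -0.082] [0.26608492 0.56553123 0.52612343]
```

View pics/s1.png

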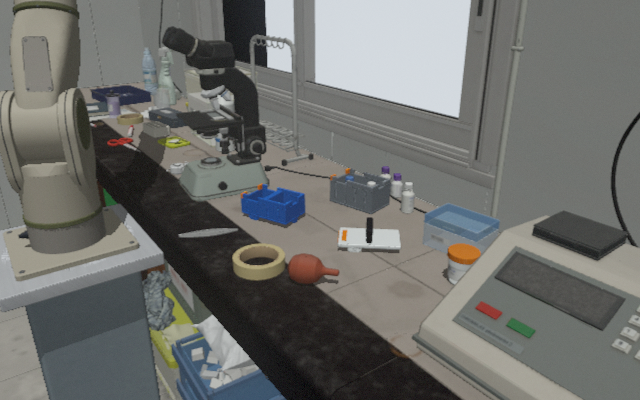

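```bash
cat >> h.py <<'E'
def plan(tx,ty,tz,jaw=None,maxstep=.036,grip=0,maxrot=5.,nmin=1):
    s=state(); p=np.array(s["position"]); q=s["orientation"]
    r=R.from_quat([q[1],q[2],q[3],q[0]]); M=r.as_matrix()
    cur=np.degrees(np.arctan2(M[1,1],M[0,1]))
    dy=0 if jaw is None else jaw-cur
    d=np.array([tx,ty,tz])-p
    n=max(nmin,int(np.ceil(np.linalg.norm(d)/maxstep)),int(np.ceil(abs(dy)/maxrot)))
    # final desired orientation: x down exactly, yaw; total rotation split evenly
    f=np.radians(cur+dy); Mt=np.array([[0,np.cos(f),np.sin(f)],[0,np.sin(f),-np.cos(f)],[-1,0,0]])
    tilt=np.degrees(np.arccos(np.clip(-M[2,0],-1,1)))
    print("cur",p.round(4),"jaw",round(cur,2),"tilt",round(tilt,2),"d",d.round(4),"dyaw",round(dy,2),"n",n)
    rr=R.from_matrix(Mt); rv0=None
    # keep world rotation about z in equal steps, tilt correction folded in the slerp of the remainder
    c=r; pc=p.copy()
    for i in range(n):
        nxt=R.from_euler('z',np.radians(dy)*(i+1)/n)*(r*R.from_rotvec((( (R.from_euler('z',-np.radians(dy))*rr)).as_matrix() and 0) if False else (r.inv()*(R.from_euler('z',-np.radians(dy))*rr)).as_rotvec()*(i+1)/n))
        sh=c.as_matrix().T@(p+d*(i+1)/n-pc)/.03; rv=np.degrees((c.inv()*nxt).as_rotvec())/5
        sh=sh.round(2); rv=rv.round(2)
        print(i,"a",rv.tolist(),"s",sh.tolist(),"!" if max(abs(sh))>1 or max(abs(rv))>1 else "")
        pc=pc+c.as_matrix()@(sh*.03); c=c*R.from_rotvec(np.radians(rv*5))
    print("end",pc.round(4))
E
python3 - <<'E'
from h import *
plan(.40,-.10,.526,-67.7+0)
E
```

```text
cur [0.2662 0.5659 0.5233] jaw 64.8 tilt 0.29 d [ 0.1338 -0.6659  0.0027] dyaw -132.5 n 27
0 a [0.98, -0.0, -0.0] s [-0.01, -0.67, 0.5] 
1 a [0.98, -0.01, -0.0] s [-0.0, -0.63, 0.55] 
2 a [0.98, -0.0, -0.0] s [-0.01, -0.58, 0.61] 
3 a [0.99, -0.01, -0.01] s [-0.01, -0.52, 0.66] 
4 a [0.98, -0.0, 0.0] s [-0.0, -0.47, 0.69] 
5 a [0.98, -0.01, 0.0] s [-0.01, -0.41, 0.74] 
6 a [0.98, -0.0, -0.0] s [-0.0, -0.34, 0.76] 
7 a [0.98, -0.0, -0.0] s [-0.01, -0.27, 0.8] 
8 a [0.98, -0.01, -0.01] s [-0.0, -0.21, 0.81] 
9 a [0.98, -0.0, 0.0] s [-0.01, -0.13, 0.83] 
10 a [0.99, -0.0, 0.0] s [0.0, -0.07, 0.83] 
11 a [0.98, -0.01, -0.0] s [-0.0, 0.01, 0.84] 
12 a [0.98, -0.0, -0.0] s [-0.01, 0.08, 0.83] 
13 a [0.98, -0.0, -0.0] s [0.0, 0.15, 0.83] 
14 a [0.98, -0.01, -0.01] s [-0.0, 0.22, 0.81] 
15 a [0.98, 0.0, 0.0] s [-0.01, 0.29, 0.78] 
16 a [0.99, 0.0, -0.0] s [0.0, 0.36, 0.76] 
17 a [0.98, -0.0, -0.0] s [-0.0, 0.42, 0.73] 
18 a [0.98, -0.0, -0.0] s [-0.0, 0.48, 0.69] 
19 a [0.98, -0.01, -0.01] s [-0.01, 0.53, 0.64] 
20 a [0.98, 0.0, 0.0] s [0.0, 0.59, 0.6] 
21 a [0.98, 0.0, -0.0] s [-0.0, 0.64, 0.54] 
22 a [0.98, 0.0, -0.0] s [-0.0, 0.69, 0.49] 
23 a [0.99, 0.0, -0.01] s [-0.01, 0.72, 0.42] 
24 a [0.98, 0.0, 0.0] s [0.0, 0.75, 0.37] 
25 a [0.98, -0.0, 0.0] s [-0.0, 0.79, 0.29] 
26 a [0.98, -0.0, -0.0] s [-0.01, 0.8, 0.23] 
end [ 0.4    -0.0998  0.5261]
```

Call:
play_rows([
  {"ax":0.98,"ay":0,"az":0,"x":0,"y":-0.67,"z":0.5,"grip":0},
  {"ax":0.98,"ay":0,"az":0,"x":0,"y":-0.63,"z":0.55,"grip":0},
  {"ax":0.98,"ay":0,"az":0,"x":0,"y":-0.58,"z":0.61,"grip":0},
  {"ax":0.98,"ay":0,"az":0,"x":0,"y":-0.52,"z":0.66,"grip":0},
  {"ax":0.98,"ay":0,"az":0,"x":0,"y":-0.47,"z":0.69,"grip":0},
  {"ax":0.98,"ay":0,"az":0,"x":0,"y":-0.41,"z":0.74,"grip":0},
  {"ax":0.98,"ay":0,"az":0,"x":0,"y":-0.34,"z":0.76,"grip":0},
  {"ax":0.98,"ay":0,"az":0,"x":0,"y":-0.27,"z":0.8,"grip":0},
  {"ax":0.98,"ay":0,"az":0,"x":0,"y":-0.21,"z":0.81,"grip":0},
  {"ax":0.98,"ay":0,"az":0,"x":0,"y":-0.13,"z":0.83,"grip":0},
])

```text
t: 1.87
position: [0.3159, 0.3174, 0.5192]
orientation: [0.563, 0.427, 0.563, -0.428]
wrist_force: [-0.0, -0.6, 0.3]
width: 0.997
```

Call:
play_rows([
  {"ax":0.98,"ay":0,"az":0,"x":0,"y":-0.07,"z":0.83,"grip":0},
  {"ax":0.98,"ay":0,"az":0,"x":0,"y":0.01,"z":0.84,"grip":0},
  {"ax":0.98,"ay":0,"az":0,"x":0,"y":0.08,"z":0.83,"grip":0},
  {"ax":0.98,"ay":0,"az":0,"x":0,"y":0.15,"z":0.83,"grip":0},
  {"ax":0.98,"ay":0,"az":0,"x":0,"y":0.22,"z":0.81,"grip":0},
  {"ax":0.98,"ay":0,"az":0,"x":0,"y":0.29,"z":0.78,"grip":0},
  {"ax":0.98,"ay":0,"az":0,"x":0,"y":0.36,"z":0.76,"grip":0},
  {"ax":0.98,"ay":0,"az":0,"x":0,"y":0.42,"z":0.73,"grip":0},
  {"ax":0.98,"ay":0,"az":0,"x":0,"y":0.48,"z":0.69,"grip":0},
])

```text
t: 2.62
position: [0.3607, 0.0956, 0.5193]
orientation: [-0.361, -0.607, -0.361, 0.608]
wrist_force: [-0.8, -0.2, 0.2]
width: 1.001
```

Call:
play_rows([
  {"ax":0.98,"ay":0,"az":0,"x":0,"y":0.53,"z":0.64,"grip":0.3},
  {"ax":0.98,"ay":0,"az":0,"x":0,"y":0.59,"z":0.6,"grip":0.3},
  {"ax":0.98,"ay":0,"az":0,"x":0,"y":0.64,"z":0.54,"grip":0.3},
  {"ax":0.98,"ay":0,"az":0,"x":0,"y":0.69,"z":0.49,"grip":0.3},
  {"ax":0.98,"ay":0,"az":0,"x":0,"y":0.72,"z":0.42,"grip":0.3},
  {"ax":0.98,"ay":0,"az":0,"x":0,"y":0.75,"z":0.37,"grip":0.4},
  {"ax":0.98,"ay":0,"az":0,"x":0,"y":0.79,"z":0.29,"grip":0.4},
  {"ax":0.98,"ay":0,"az":0,"x":0,"y":0.8,"z":0.23,"grip":0.4},
  {"ax":0,"ay":0,"az":0,"x":0,"y":0,"z":0,"grip":0.4},
])

```text
t: 3.37
position: [0.4007, -0.1045, 0.5194]
orientation: [-0.134, -0.694, -0.134, 0.695]
wrist_force: [0.7, -0.1, -0.2]
width: 0.601
```

Run:
```python
from h import *
import pickle
s=state(); print(np.round(s["q"],3)); c=camera("wrist"); cv2.imwrite("pics/w1.png",c["img"]); pickle.dump((s,c),open("w1.pkl","wb"))
plan(.40,-.12,.40,-67.7)
```

```text
[-0.554 -0.204  0.56   1.435  0.113  1.88  -1.159]
cur [ 0.4007 -0.1021  0.5194] jaw -67.8 tilt 0.07 d [-0.0007 -0.0179 -0.1194] dyaw 0.1 n 4
0 a [-0.01, 0.0, 0.0] s [0.99, 0.14, 0.06] 
1 a [-0.0, 0.01, 0.0] s [1.0, 0.13, 0.06] 
2 a [-0.01, -0.0, 0.0] s [0.99, 0.14, 0.06] 
3 a [-0.0, 0.0, 0.01] s [1.0, 0.13, 0.07] 
end [ 0.3998 -0.1199  0.4   ]
```

View pics/w1.png

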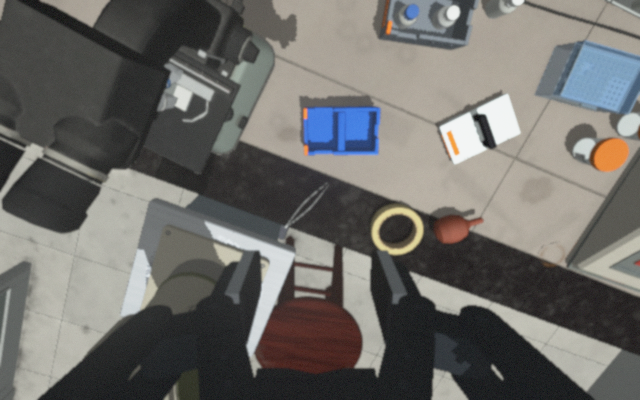

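Run:
```python
from h import *
plan(.42,-.145,.27,-67.7)
```

```text
cur [ 0.4007 -0.1021  0.5194] jaw -67.8 tilt 0.07 d [ 0.0193 -0.0429 -0.2494] dyaw 0.1 n 8
0 a [-0.0, 0.0, 0.0] s [1.04, 0.2, -0.01] !
1 a [-0.01, 0.0, 0.0] s [1.04, 0.19, -0.01] !
2 a [0.0, 0.0, 0.0] s [1.04, 0.2, -0.0] !
3 a [-0.0, 0.01, 0.0] s [1.04, 0.2, -0.01] !
4 a [-0.0, -0.0, 0.0] s [1.03, 0.19, -0.01] !
5 a [-0.01, -0.0, 0.0] s [1.04, 0.2, -0.01] !
6 a [0.0, 0.0, 0.01] s [1.04, 0.19, -0.0] !
7 a [-0.0, 0.0, -0.0] s [1.04, 0.2, -0.01] !
end [ 0.42   -0.145   0.2701]
```

Call:
play_rows([
  {"ax":0,"ay":0,"az":0,"x":1,"y":0.2,"z":0,"grip":0.5},
  {"ax":0,"ay":0,"az":0,"x":1,"y":0.2,"z":0,"grip":0.5},
  {"ax":0,"ay":0,"az":0,"x":1,"y":0.2,"z":0,"grip":0.5},
  {"ax":0,"ay":0,"az":0,"x":1,"y":0.2,"z":0,"grip":0.5},
  {"ax":0,"ay":0,"az":0,"x":1,"y":0.2,"z":0,"grip":0.5},
  {"ax":0,"ay":0,"az":0,"x":1,"y":0.2,"z":0,"grip":0.5},
  {"ax":0,"ay":0,"az":0,"x":1,"y":0.2,"z":0,"grip":0.5},
  {"ax":0,"ay":0,"az":0,"x":1,"y":0.2,"z":0,"grip":0.5},
  {"ax":0,"ay":0,"az":0,"x":0,"y":0,"z":0,"grip":0.5},
  {"ax":0,"ay":0,"az":0,"x":0,"y":0,"z":0,"grip":0.5},
])

```text
t: 4.25
position: [0.4186, -0.1434, 0.2797]
orientation: [-0.138, -0.692, -0.139, 0.694]
wrist_force: [0.2, 0.7, 1.2]
width: 0.501
```

Run:
```python
from h import *
import pickle
s=state(); print(np.round(s["q"],3),s["width"]); c=camera("wrist"); cv2.imwrite("pics/w2.png",c["img"]); pickle.dump((s,c),open("w2.pkl","wb"))
cv2.imwrite("pics/w2c.png",cv2.resize(c["img"][90:290,200:460],None,fx=3,fy=3,interpolation=cv2.INTER_CUBIC))
```

```text
[-0.515 -0.164  0.677  1.895  0.105  1.38  -1.042] 0.500902280104222
```

View pics/w2.png

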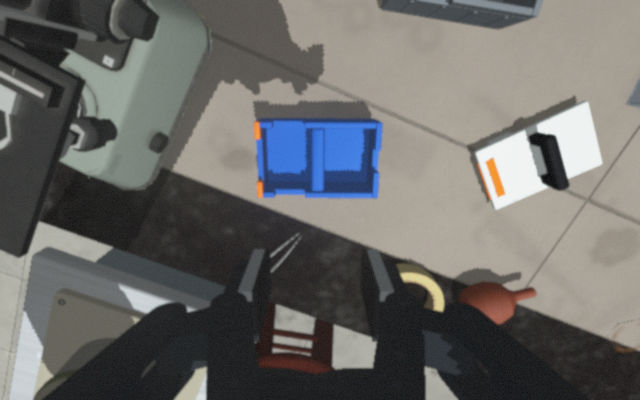

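View pics/w2c.png

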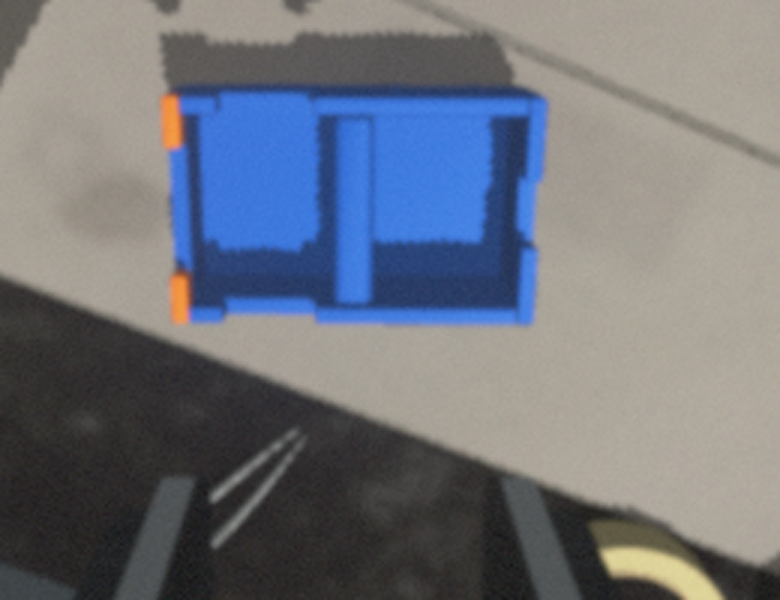

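Run:
```python
from h import *
import pickle
s,c=pickle.load(open("w2.pkl","rb")); P=wpose(s,c); print(s["position"])
up=lambda p:[(p[0]+.5)/3-.5+200,(p[1]+.5)/3-.5+90]
loc=[(.04,.065),(-.04,.065),(.04,-.065),(-.04,-.065)]
w=[ray(c,up(p),.06,P) for p in [(163,96),(174,322),(547,98),(533,324)]]
t,th,e=fit(loc,w); print(t.round(4),round(th,2),e.round(1))
print(np.round([np.linalg.norm(w[0]-w[1]),np.linalg.norm(w[2]-w[3]),np.linalg.norm(w[0]-w[2]),np.linalg.norm(w[1]-w[3])],4))
w=[ray(c,up(p),.058,P) for p in [(338,113),(374,113),(336,302),(372,304)]]
t2,th2,e=fit([(.034,.007),(.034,-.007),(-.034,.007),(-.034,-.007)],w); print(t2.round(4),round(th2,2),e.round(1))
plan(t[0],t[1],.11,th-90)
```

```text
[ 0.4186272  -0.14339031  0.27966364]
[ 0.4275 -0.1417] 22.3 [0.9 0.8 1.  0.7]
[0.0793 0.0794 0.1282 0.1287]
[ 0.4282 -0.1417] 22.09 [1.1 1.1 1.  0.6]
cur [ 0.4195 -0.1435  0.2811] jaw -67.42 tilt 0.02 d [ 0.008   0.0017 -0.1711] dyaw -0.27 n 5
0 a [0.01, 0.0, 0.0] s [1.14, 0.01, -0.05] !
1 a [0.01, 0.0, 0.0] s [1.14, 0.01, -0.06] !
2 a [0.01, 0.0, 0.0] s [1.14, 0.01, -0.05] !
3 a [0.01, 0.0, 0.0] s [1.14, 0.01, -0.06] !
4 a [0.01, 0.0, 0.0] s [1.14, 0.01, -0.05] !
end [ 0.4275 -0.1417  0.1101]
```

Call:
play_rows([
  {"ax":0.05,"ay":0,"az":0,"x":1,"y":0.05,"z":-0.27,"grip":0.5},
  {"ax":0,"ay":0,"az":0,"x":1,"y":0,"z":0,"grip":0.5},
  {"ax":0,"ay":0,"az":0,"x":1,"y":0,"z":0,"grip":0.5},
  {"ax":0,"ay":0,"az":0,"x":1,"y":0,"z":0,"grip":0.5},
  {"ax":0,"ay":0,"az":0,"x":1,"y":0,"z":0,"grip":0.5},
  {"ax":0,"ay":0,"az":0,"x":1,"y":0,"z":0,"grip":0.5},
  {"ax":0,"ay":0,"az":0,"x":0.5,"y":0,"z":0,"grip":0.5},
  {"ax":0,"ay":0,"az":0,"x":0,"y":0,"z":0,"grip":0.5},
])

```text
t: 4.97
position: [0.4272, -0.1414, 0.0841]
orientation: [-0.137, -0.693, -0.137, 0.695]
wrist_force: [-0.6, -0.0, -0.0]
width: 0.5
```

Run:
```python
from h import *
plan(.4277,-.1417,.042,-67.75)
c=camera("wrist"); cv2.imwrite("pics/w3.png",c["img"])
```

```text
cur [ 0.4272 -0.1414  0.0841] jaw -67.63 tilt 0.17 d [ 0.0005 -0.0003 -0.0421] dyaw -0.12 n 2
0 a [0.01, 0.02, 0.01] s [0.7, 0.01, -0.01] 
1 a [0.01, 0.01, 0.0] s [0.7, 0.01, -0.0] 
end [ 0.4276 -0.1418  0.0421]
```

View pics/w3.png

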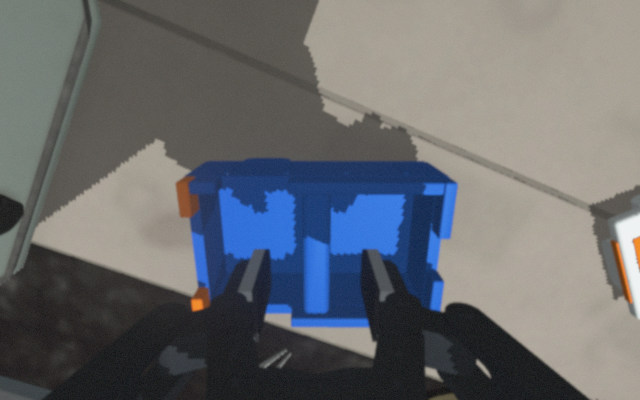

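Call:
play_rows([
  {"ax":0,"ay":0,"az":0,"x":0.7,"y":0,"z":0,"grip":0.5},
  {"ax":0,"ay":0,"az":0,"x":0.7,"y":0,"z":0,"grip":0.5},
  {"ax":0,"ay":0,"az":0,"x":0,"y":0,"z":0,"grip":0.7},
  {"ax":0,"ay":0,"az":0,"x":0,"y":0,"z":0,"grip":1},
  {"ax":0,"ay":0,"az":0,"x":0,"y":0,"z":0,"grip":1},
  {"ax":0,"ay":0,"az":0,"x":0,"y":0,"z":0,"grip":1},
  {"ax":0,"ay":0,"az":0,"x":0,"y":0,"z":0,"grip":1},
], grip_force=50)

```text
t: 5.6
position: [0.4289, -0.1426, 0.0451]
orientation: [0.137, 0.695, 0.137, -0.693]
wrist_force: [-0.9, 1.3, 10.2]
width: 0.155
```

Call:
play_rows([
  {"ax":0,"ay":0,"az":0,"x":0,"y":0,"z":0,"grip":1},
  {"ax":0,"ay":0,"az":0,"x":0,"y":0,"z":0,"grip":1},
])

```text
t: 5.77
position: [0.429, -0.1426, 0.0452]
orientation: [0.136, 0.695, 0.137, -0.693]
wrist_force: [-1.3, -0.2, 9.7]
width: 0.154
```

Run:
```python
from h import *
s=state();print(s["position"],s["wrist_force"],s["width"])
plan(.45,-.15,.25,-75)
```

```text
[ 0.42896481 -0.14256473  0.04515035] [-1.2950755  -0.16668891  9.70567232] 0.1543633309185808
cur [ 0.429  -0.1426  0.0452] jaw -67.74 tilt 0.18 d [ 0.021  -0.0074  0.2048] dyaw -7.26 n 6
0 a [0.24, -0.01, -0.0] s [-1.14, 0.08, -0.1] !
1 a [0.24, -0.0, -0.0] s [-1.14, 0.08, -0.09] !
2 a [0.25, -0.01, -0.0] s [-1.13, 0.08, -0.1] !
3 a [0.24, -0.0, -0.0] s [-1.14, 0.08, -0.1] !
4 a [0.24, -0.01, -0.0] s [-1.14, 0.07, -0.1] !
5 a [0.24, -0.01, -0.0] s [-1.14, 0.08, -0.1] !
end [ 0.45   -0.1501  0.2501]
```

Call:
play_rows([
  {"ax":0,"ay":0,"az":0,"x":-0.3,"y":0,"z":0,"grip":1},
  {"ax":0,"ay":0,"az":0,"x":-1,"y":0,"z":0,"grip":1},
  {"ax":0.3,"ay":0,"az":0,"x":-1,"y":0.1,"z":-0.1,"grip":1},
  {"ax":0.3,"ay":0,"az":0,"x":-1,"y":0.1,"z":-0.1,"grip":1},
  {"ax":0.3,"ay":0,"az":0,"x":-1,"y":0.1,"z":-0.1,"grip":1},
  {"ax":0.3,"ay":0,"az":0,"x":-1,"y":0.1,"z":-0.1,"grip":1},
  {"ax":0.2,"ay":0,"az":0,"x":-1,"y":0.1,"z":-0.2,"grip":1},
  {"ax":0,"ay":0,"az":0,"x":-0.5,"y":0,"z":0,"grip":1},
  {"ax":0,"ay":0,"az":0,"x":0,"y":0,"z":0,"grip":1},
  {"ax":0,"ay":0,"az":0,"x":0,"y":0,"z":0,"grip":1},
])

```text
t: 6.6
position: [0.4495, -0.1512, 0.2482]
orientation: [0.094, 0.702, 0.094, -0.7]
wrist_force: [-0.2, 0.5, -2.4]
width: 0.155
```

```bash
cat > look.py <<'E'
from h import *
import pickle,sys
n=sys.argv[1]; cam=sys.argv[2]
s=state(); c=camera(cam); pickle.dump((s,c),open(n+".pkl","wb")); cv2.imwrite(f"pics/{n}.png",c["img"])
print(s["position"],s["wrist_force"],s["width"],np.round(s["q"],2),s["t"])
E
python3 look.py w4 wrist
```

```text
[ 0.44947952 -0.15118114  0.24816478] [-0.18366326  0.53555147 -2.38182879] 0.15477761287750794 [-0.54 -0.05  0.76  1.88  0.03  1.29 -1.09] 6.6
```

View pics/w4.png

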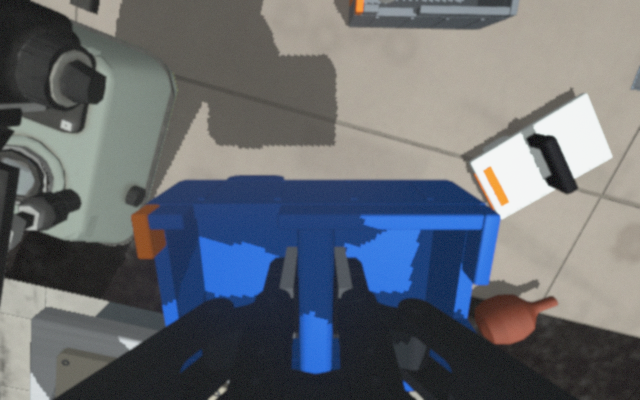

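Run:
```python
from h import *
plan(.56,-.222,.26,-75.4)
```

```text
cur [ 0.4489 -0.151   0.247 ] jaw -74.76 tilt 0.03 d [ 0.1111 -0.071   0.013 ] dyaw -0.64 n 4
0 a [0.03, 0.0, 0.0] s [-0.11, 0.81, -0.74] 
1 a [0.03, 0.0, 0.0] s [-0.11, 0.82, -0.74] 
2 a [0.04, 0.0, 0.0] s [-0.11, 0.81, -0.74] 
3 a [0.03, 0.0, 0.01] s [-0.1, 0.8, -0.75] 
end [ 0.5601 -0.2218  0.2599]
```

Call:
play_rows([
  {"ax":0.03,"ay":0,"az":0,"x":-0.1,"y":0.54,"z":-0.5,"grip":1},
  {"ax":0.03,"ay":0,"az":0,"x":-0.1,"y":0.54,"z":-0.5,"grip":1},
  {"ax":0.03,"ay":0,"az":0,"x":-0.1,"y":0.54,"z":-0.5,"grip":1},
  {"ax":0.03,"ay":0,"az":0,"x":-0.1,"y":0.54,"z":-0.5,"grip":1},
  {"ax":0,"ay":0,"az":0,"x":0,"y":0.54,"z":-0.5,"grip":1},
  {"ax":0,"ay":0,"az":0,"x":0,"y":0.54,"z":-0.5,"grip":1},
  {"ax":0,"ay":0,"az":0,"x":0,"y":0,"z":0,"grip":1},
  {"ax":0,"ay":0,"az":0,"x":0,"y":0,"z":0,"grip":1},
])

```text
t: 7.32
position: [0.5607, -0.2223, 0.2573]
orientation: [-0.09, -0.7, -0.089, 0.703]
wrist_force: [-0.2, 0.6, -2.1]
width: 0.149
```

```bash
python3 look.py w5 wrist; python3 -c "
import cv2
i=cv2.imread('pics/w5.png'); cv2.imwrite('pics/w5a.png',cv2.resize(i[20:180,180:440],None,fx=3,fy=3,interpolation=cv2.INTER_CUBIC))"
```

```text
[ 0.56069579 -0.22231712  0.25728051] [-0.20739552  0.61321049 -2.0870109 ] 0.1488266262638379 [-0.35  0.36  0.83  1.55 -0.26  1.36 -0.81] 7.3167
```

View pics/w5.png

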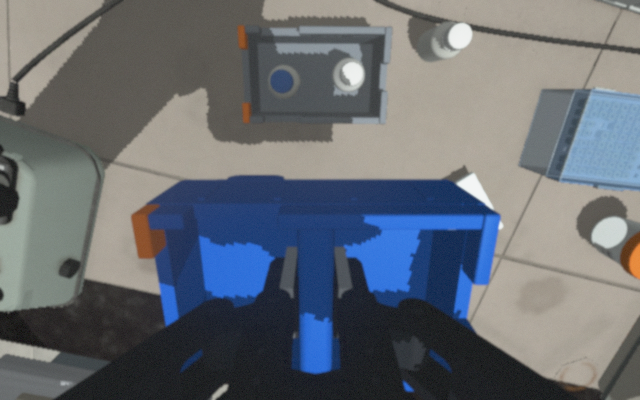

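View pics/w5a.png

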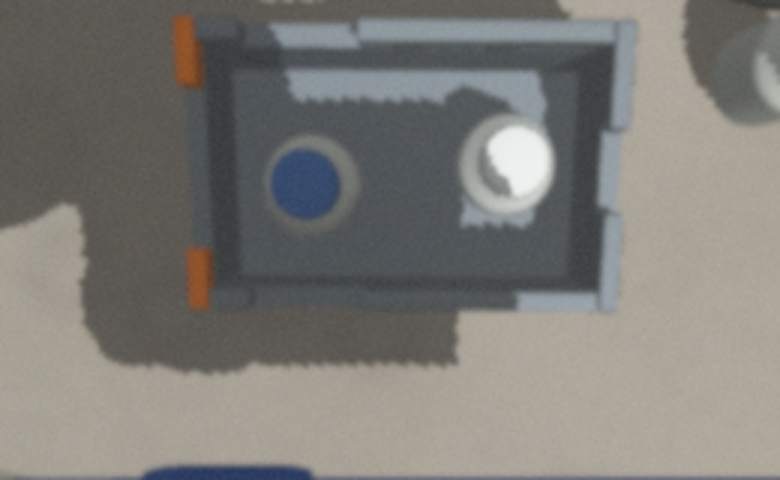

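```bash
python3 -c "
import cv2
i=cv2.imread('pics/w5.png'); cv2.imwrite('pics/w5b.png',cv2.resize(i[165:325,120:320],None,fx=3.7,fy=3.7,interpolation=cv2.INTER_CUBIC));cv2.imwrite('pics/w5c.png',cv2.resize(i[165:325,320:520],None,fx=3.7,fy=3.7,interpolation=cv2.INTER_CUBIC))"
```

```text
(no output)
```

View pics/w5b.png

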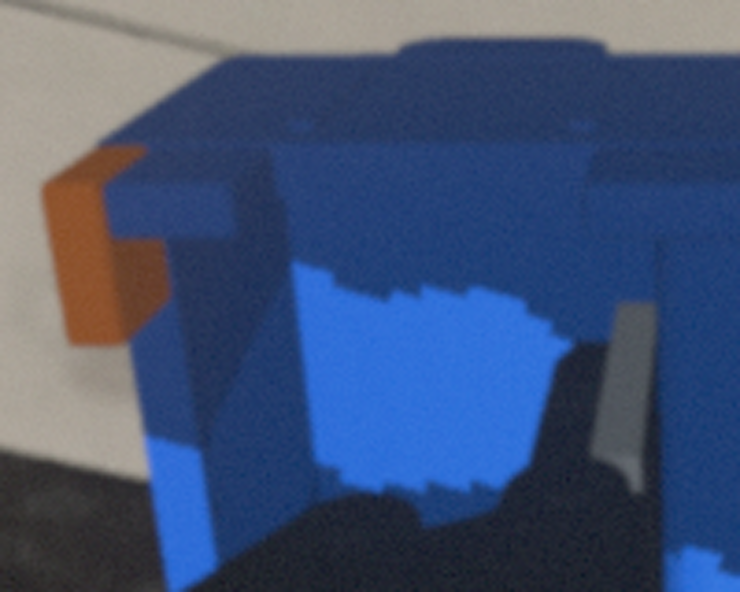

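View pics/w5c.png

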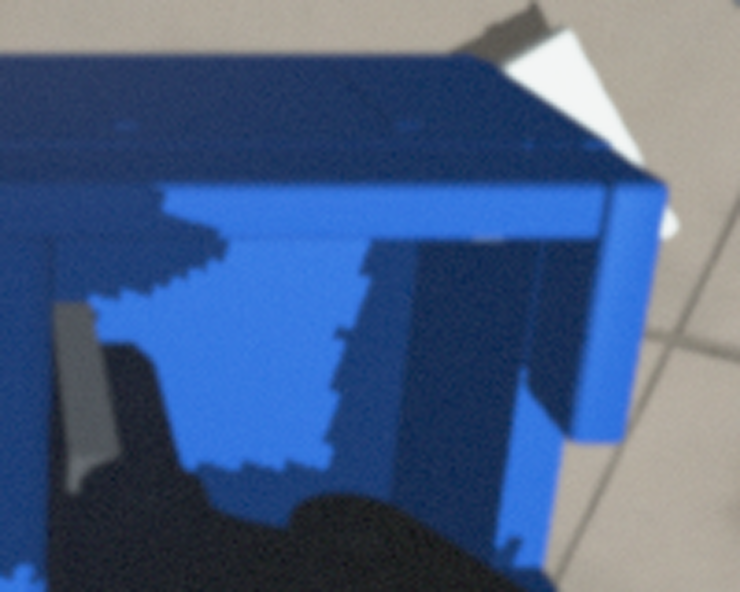

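Run:
```python
from h import *
import pickle
s,c=pickle.load(open("w5.pkl","rb")); P=wpose(s,c); K=c["intrinsics"]
up=lambda p,f,o:[(p[0]+.5)/f-.5+o[0],(p[1]+.5)/f-.5+o[1]]
loc=[(.04,.065),(-.04,.065),(.04,-.065),(-.04,-.065)]
w=[ray(c,up(p,3,(180,20)),.07,P) for p in [(174,17),(190,309),(636,21),(617,311)]]
t,th,e=fit(loc,w); print("base",t.round(4),round(th,2),e.round(1))
print(np.round([np.linalg.norm(w[0]-w[1]),np.linalg.norm(w[2]-w[3]),np.linalg.norm(w[0]-w[2]),np.linalg.norm(w[1]-w[3])],4))
b=(120,165);cc=(320,165);f=3.7
obj=np.array([(.04,.065,.06),(.04,-.065,.06),(.04,-.065,.01),(.04,.065,.01),(.0115,-.065,.06),(.0225,.065,.06)])
img=np.array([up((43,187),f,b),up((667,185),f,cc),up((475,57),f,cc),up((235,57),f,b),up((622,440),f,cc),up((68,345),f,b)])
H=c["hand_eye"]; Hi=np.linalg.inv(H)
R0=np.array([[0,0,-1.],[0,-1,0],[-1,0,0]])  # tool<-tray: tray x -> tool -z ; tray y-> tool -y ; z-> -x
def proj(v):
    p=(R.from_rotvec(v[:3]).as_matrix()@R0@obj.T).T+v[3:]
    q=(Hi[:3,:3]@p.T).T+Hi[:3,3]; return np.c_[K[0,0]*q[:,0]/q[:,2]+K[0,2],K[1,1]*q[:,1]/q[:,2]+K[1,2]]
for fixed in (0,1):
    g=(lambda v:(proj(v)-img).ravel()) if not fixed else (lambda v:(proj(np.r_[v[0],0,0,v[1:]])-img).ravel())
    r=least_squares(g,[0,0,0,.045,0,0] if not fixed else [0,.045,0,0],x_scale=.01)
    print("tray in tool: rot deg",np.degrees(r.x[:-3]).round(2),"origin tool mm",(r.x[-3:]*1000).round(2),"res",r.fun.round(1))
q=s["orientation"];M=R.from_quat([q[1],q[2],q[3],q[0]]).as_matrix(); print("jaw",np.degrees(np.arctan2(M[1,1],M[0,1])))
```

```text
base [ 0.6474 -0.1985] 14.22 [0.9 0.5 0.9 0.6]
[0.0795 0.0791 0.1284 0.1292]
tray in tool: rot deg [-0.06 -0.75 -0.05] origin tool mm [46.85 -0.4   2.55] res [-0.5 -1.   0.2 -0.8 -1.3 -0.6  0.8 -0.4  0.   1.4  0.6  1.2]
tray in tool: rot deg [-0.07] origin tool mm [47.28 -0.37  1.93] res [-0.5 -0.4  0.3 -0.2 -1.  -1.5  0.7 -1.3 -0.4  1.4  0.9  1.4]
jaw -75.43804892854342
```

Run:
```python
from h import *
plan(.6492,-.1994,.257,-75.7)
```

```text
cur [ 0.5604 -0.222   0.2578] jaw -75.42 tilt 0.18 d [ 0.0888  0.0226 -0.0008] dyaw -0.28 n 3
0 a [0.02, 0.01, 0.0] s [0.01, 0.01, -1.02] !
1 a [0.02, 0.01, 0.0] s [0.0, 0.0, -1.02] !
2 a [0.02, 0.02, 0.01] s [0.01, 0.0, -1.01] !
end [ 0.649  -0.1994  0.257 ]
```

Now to hover about 20 mm above insertion.

Call:
play_rows([
  {"ax":0.05,"ay":0.03,"az":0,"x":0,"y":0.01,"z":-0.65,"grip":1},
  {"ax":0,"ay":0,"az":0,"x":0,"y":0,"z":-0.8,"grip":1},
  {"ax":0,"ay":0,"az":0,"x":0,"y":0,"z":-0.8,"grip":1},
  {"ax":0,"ay":0,"az":0,"x":0.6,"y":0,"z":-0.8,"grip":1},
  {"ax":0,"ay":0,"az":0,"x":0.9,"y":0,"z":0,"grip":1},
  {"ax":0,"ay":0,"az":0,"x":0.9,"y":0,"z":0,"grip":1},
  {"ax":0,"ay":0,"az":0,"x":0.9,"y":0,"z":0,"grip":1},
  {"ax":0,"ay":0,"az":0,"x":0.6,"y":0,"z":0,"grip":1},
  {"ax":0,"ay":0,"az":0,"x":0,"y":0,"z":0,"grip":1},
  {"ax":0,"ay":0,"az":0,"x":0,"y":0,"z":0,"grip":1},
])

```text
t: 8.2
position: [0.6495, -0.1984, 0.1423]
orientation: [0.088, 0.702, 0.089, -0.701]
wrist_force: [-0.3, -0.7, -1.1]
width: 0.157
```

```bash
python3 look.py w6 wrist; python3 look.py s6 scene;python3 look.py t6 top; python3 -c "
import cv2
from h import *
i=cv2.imread('pics/s6.png'); cv2.imwrite('pics/s6a.png',cv2.resize(i[100:240,280:460],None,fx=4,fy=4,interpolation=cv2.INTER_CUBIC))
i=cv2.imread('pics/t6.png'); cv2.imwrite('pics/t6a.png',cv2.resize(i[70:190,230:370],None,fx=5,fy=5,interpolation=cv2.INTER_CUBIC))
plan(.6492,-.1994,.137,-75.7)"
```

```text
[ 0.64946578 -0.19839403  0.14230829] [-0.34918295 -0.68010497 -1.0530936 ] 0.15745856822126994 [-0.27  0.62  0.74  1.46 -0.43  1.22 -0.8 ] 8.2
[ 0.65034444 -0.19888839  0.1437671 ] [ 0.92926442 -0.42160797 -1.46269082] 0.1556579149935535 [-0.27  0.62  0.74  1.46 -0.43  1.22 -0.8 ] 8.25
[ 0.65077729 -0.19920149  0.14440393] [ 0.60827172  0.48456765 -0.89842292] 0.1542306436224845 [-0.27  0.62  0.74  1.46 -0.43  1.22 -0.8 ] 8.3
cur [ 0.651  -0.1993  0.1446] jaw -75.59 tilt 0.3 d [-0.0018 -0.0001 -0.0076] dyaw -0.11 n 1
0 a [0.02, -0.06, -0.01] s [0.25, -0.01, 0.06] 
end [ 0.6492 -0.1994  0.1371]
```

View pics/w6.png

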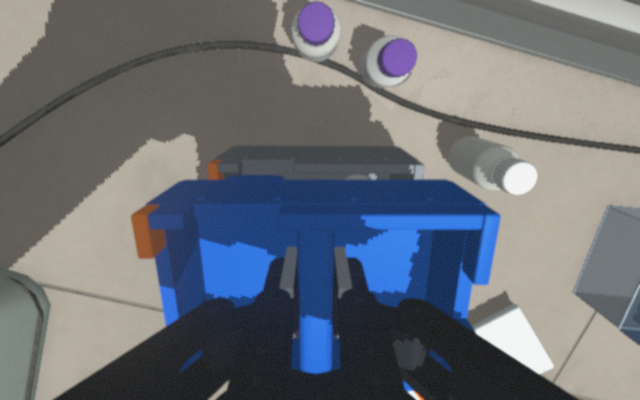

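View pics/s6a.png

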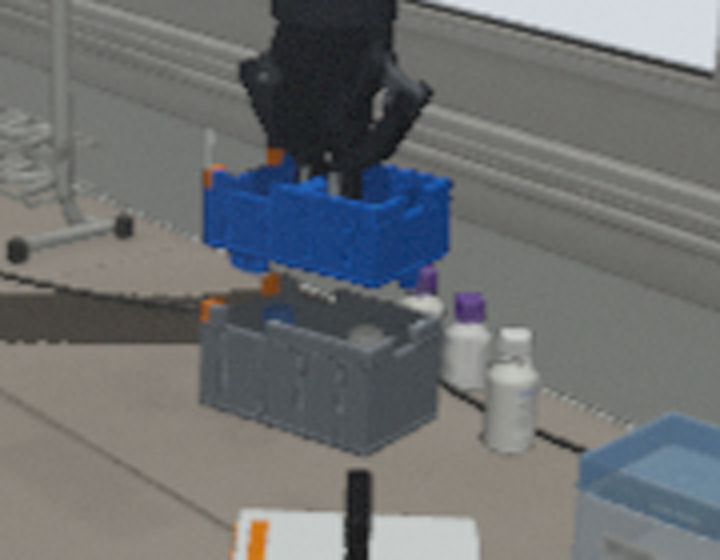

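View pics/t6a.png

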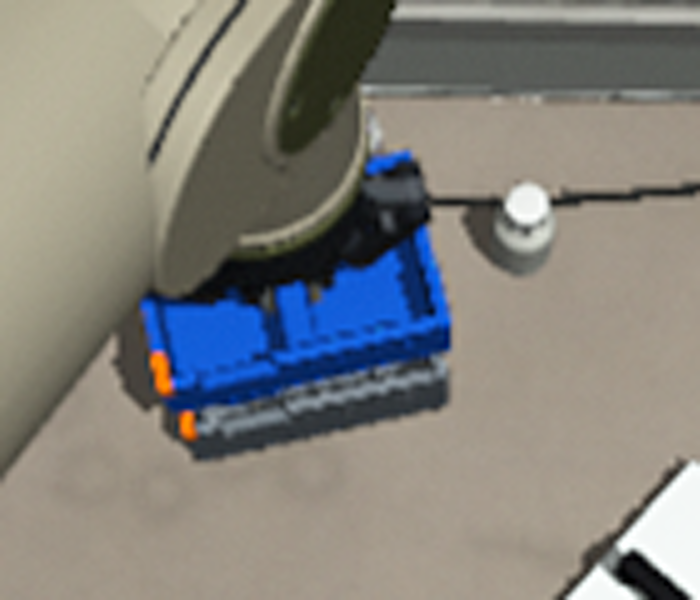

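```bash
cat >> h.py <<'E'
def boxw(h0,h1): 
    return [np.array([(sx*.04,sy*.065,z) for sx,sy in [(1,1),(-1,1),(-1,-1),(1,-1),(1,1)]]) for z in (h0,h1)]
def T4(x,y,z,yaw):
    T=np.eye(4);T[:3,:3]=R.from_euler('z',np.radians(yaw)).as_matrix();T[:3,3]=x,y,z;return T
def draw(img,c,P,T,h0,h1,col,f,o):
    K=c["intrinsics"];Pi=np.linalg.inv(P)
    for l in boxw(h0,h1):
        p=(T[:3,:3]@l.T).T+T[:3,3]; q=(Pi[:3,:3]@p.T).T+Pi[:3,3]
        uv=np.c_[K[0,0]*q[:,0]/q[:,2]+K[0,2],K[1,1]*q[:,1]/q[:,2]+K[1,2]]
        uv=(uv-o+.5)*f-.5
        cv2.polylines(img,[np.round(uv*16).astype(int)],False,col,1,cv2.LINE_AA,4)
E
cat > ov.py <<'E'
from h import *
import pickle,sys
def run(items,views):
    for n,(u0,v0,u1,v1),f in views:
        s,c=pickle.load(open(n+".pkl","rb")); P=c["pose"] if "pose" in c else wpose(s,c)
        im=cv2.resize(c["img"][v0:v1,u0:u1],None,fx=f,fy=f,interpolation=cv2.INTER_CUBIC)
        for T,h0,h1,col in items: draw(im,c,P,T,h0,h1,col,f,np.array([u0,v0]))
        cv2.imwrite(f"pics/ov_{n}.png",im)
E
python3 - <<'E'
from h import *
from ov import run
tcp=np.array([.6508,-.1992,.1445]); tr=tcp[:2]+.0015*np.array([-.969,-.245])
run([(T4(.6477,-.1998,0,14.3),0,.07,(0,255,255)),(T4(tr[0],tr[1],.1445-.046,14.3),.01,.06,(0,255,0))],
 [("w6",(100,130,540,310),1.8),("s6",(310,120,410,230),6),("t6",(240,90,340,180),7)])
E
```

```text
(no output)
```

View pics/ov_w6.png

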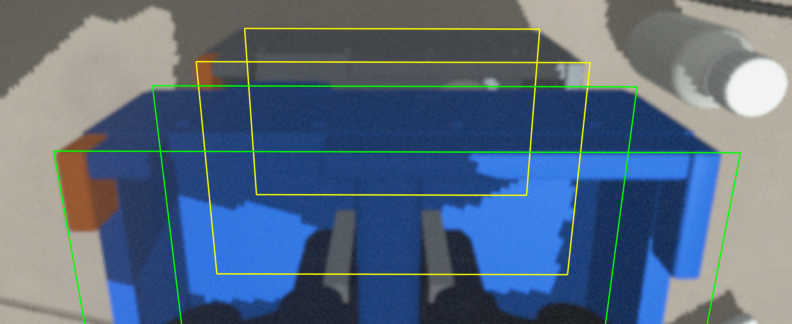

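View pics/ov_s6.png

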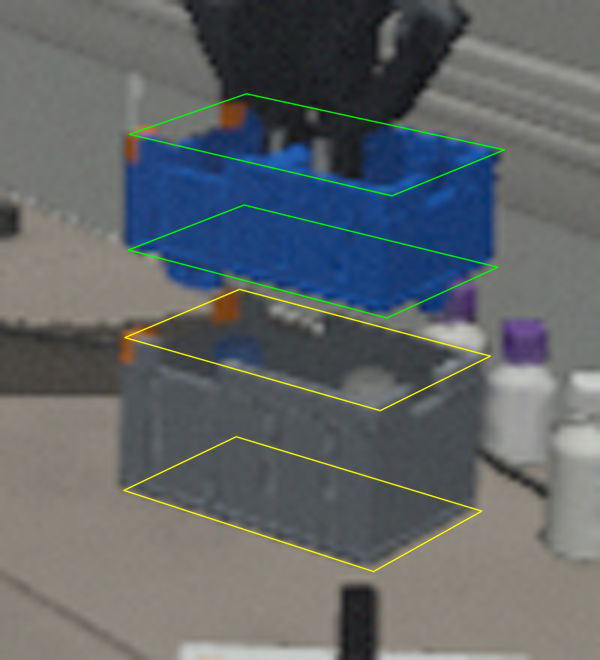

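View pics/ov_t6.png

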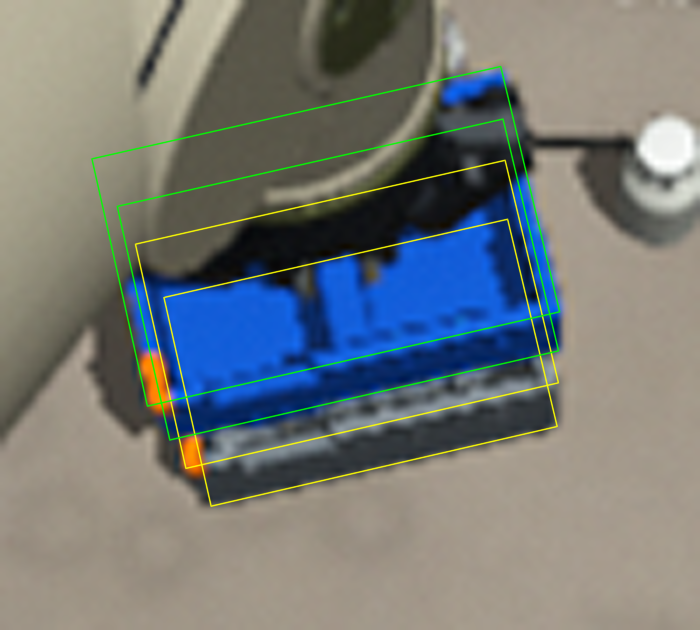

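Call:
play_rows([
  {"ax":0,"ay":0,"az":0,"x":0,"y":0,"z":0,"grip":1},
  {"ax":0,"ay":0,"az":0,"x":0,"y":0,"z":0,"grip":1},
  {"ax":0,"ay":0,"az":0,"x":0,"y":0,"z":0,"grip":1},
])

```text
t: 8.6
position: [0.6506, -0.1991, 0.1432]
orientation: [0.089, 0.703, 0.089, -0.7]
wrist_force: [0.4, 0.1, -2.8]
width: 0.158
```

```bash
python3 look.py w7 wrist; python3 look.py s7 scene;python3 look.py t7 top; python3 look.py x7 top
python3 -c "
from h import *
plan(.6492,-.1994,.137,-75.7)"
```

```text
[ 0.65062762 -0.19914254  0.1431977 ] [ 0.3969529   0.10166382 -2.78068862] 0.15759111451329677 [-0.27  0.62  0.74  1.46 -0.43  1.22 -0.8 ] 8.6
[ 0.65056172 -0.19912016  0.14296528] [ 0.32699544 -0.07666729 -2.32599893] 0.1555905888914294 [-0.27  0.62  0.74  1.46 -0.43  1.22 -0.8 ] 8.65
[ 0.65052213 -0.19911     0.14279737] [ 0.96904611 -0.70929787 -3.30270389] 0.15184750942519687 [-0.27  0.62  0.74  1.46 -0.43  1.22 -0.8 ] 8.7
[ 0.65046067 -0.19910768  0.14265637] [ 0.28088637  0.2883077  -2.00327857] 0.1560404357570378 [-0.27  0.62  0.74  1.46 -0.43  1.22 -0.8 ] 8.75
cur [ 0.6504 -0.1991  0.1425] jaw -75.6 tilt 0.16 d [-0.0012 -0.0003 -0.0055] dyaw -0.1 n 1
0 a [0.02, -0.03, 0.0] s [0.18, -0.0, 0.04] 
end [ 0.6493 -0.1994  0.1371]
```

Run:
```python
from h import *
from ov import run
tcp=np.array([.6504,-.1991]); tr=tcp+.0015*np.array([-.969,-.245])
run([(T4(.6477,-.1998,0,14.3),0,.07,(0,255,255)),(T4(tr[0],tr[1],.1425-.046,14.3),.01,.06,(0,255,0))],
 [("w7",(100,130,540,310),1.8),("s7",(320,120,400,225),7),("t7",(250,100,330,170),9)])
```

```text
(no output)
```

View pics/ov_w7.png

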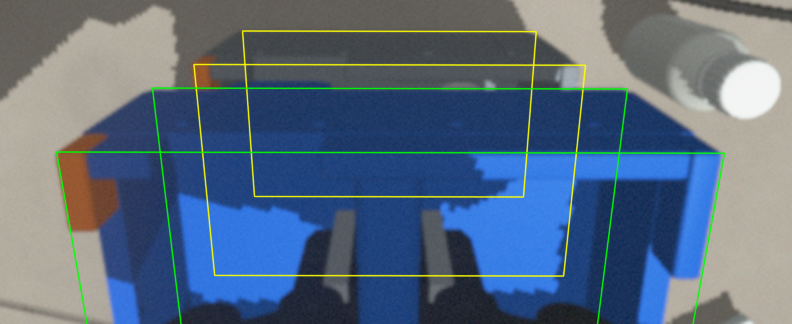

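View pics/ov_s7.png

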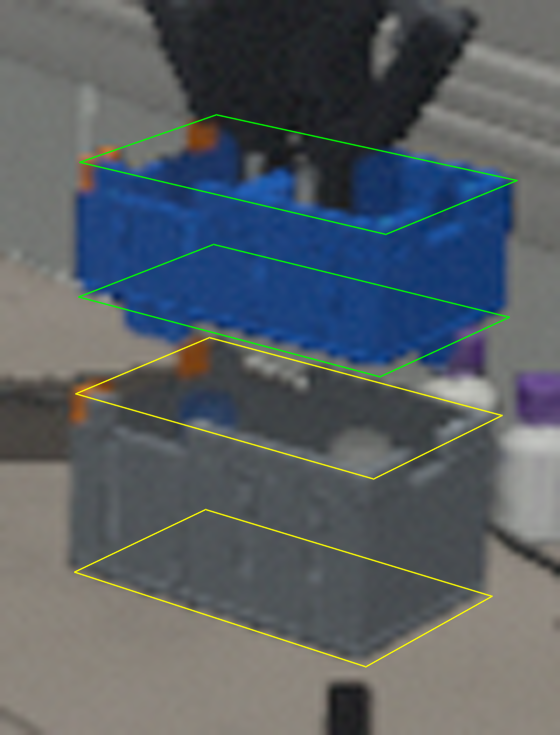

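View pics/ov_t7.png

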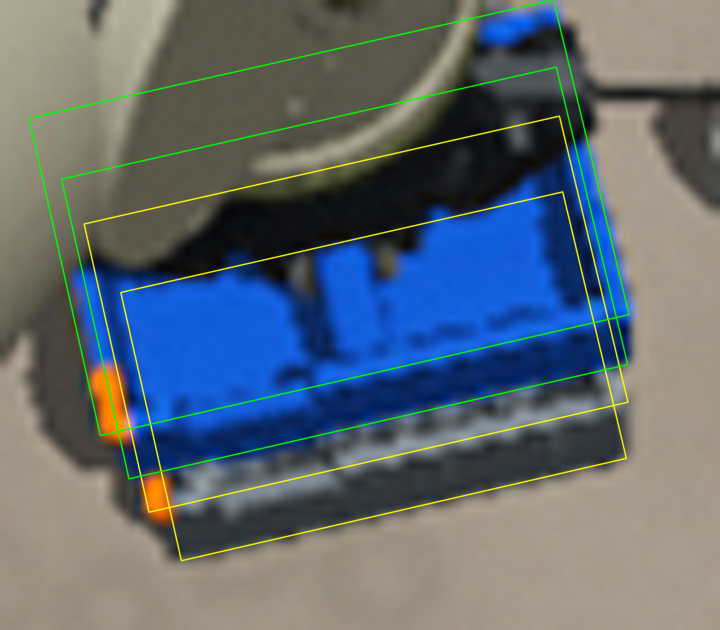

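Call:
play_rows([
  {"ax":0.02,"ay":-0.03,"az":0,"x":0.2,"y":0,"z":0.04,"grip":1},
  {"ax":0,"ay":0,"az":0,"x":0.2,"y":0,"z":0,"grip":1},
  {"ax":0,"ay":0,"az":0,"x":0.2,"y":0,"z":0,"grip":1},
  {"ax":0,"ay":0,"az":0,"x":0.1,"y":0,"z":0,"grip":1},
  {"ax":0,"ay":0,"az":0,"x":0,"y":0,"z":0,"grip":1},
  {"ax":0,"ay":0,"az":0,"x":0,"y":0,"z":0,"grip":1},
  {"ax":0,"ay":0,"az":0,"x":0,"y":0,"z":0,"grip":1},
  {"ax":0,"ay":0,"az":0,"x":0,"y":0,"z":0,"grip":1},
])

```text
t: 9.47
position: [0.6494, -0.1995, 0.1218]
orientation: [0.088, 0.702, 0.088, -0.701]
wrist_force: [0.4, -0.2, -2.5]
width: 0.159
```

```bash
python3 look.py w8 wrist; python3 look.py s8 scene
python3 - <<'E'
from h import *
from ov import run
plan(.6492,-.1994,.11,-75.7)
i=cv2.imread('pics/s8.png'); cv2.imwrite('pics/s8a.png',cv2.resize(i[125:225,310:410],None,fx=6,fy=6,interpolation=cv2.INTER_CUBIC))
E
```

```text
[ 0.64944505 -0.19947245  0.12181377] [ 0.39417998 -0.23094424 -2.5100734 ] 0.15854753078647374 [-0.27  0.64  0.73  1.48 -0.44  1.19 -0.79] 9.4667
[ 0.64943325 -0.19945722  0.12178319] [ 0.25191073 -0.13435752 -3.32553892] 0.15792350842194128 [-0.27  0.64  0.73  1.48 -0.44  1.19 -0.79] 9.5167
cur [ 0.6494 -0.1995  0.1218] jaw -75.7 tilt 0.03 d [-0.0002  0.0001 -0.0118] dyaw 0.0 n 1
0 a [-0.0, -0.01, -0.0] s [0.39, -0.0, 0.01] 
end [ 0.6491 -0.1995  0.1101]
```

View pics/s8a.png

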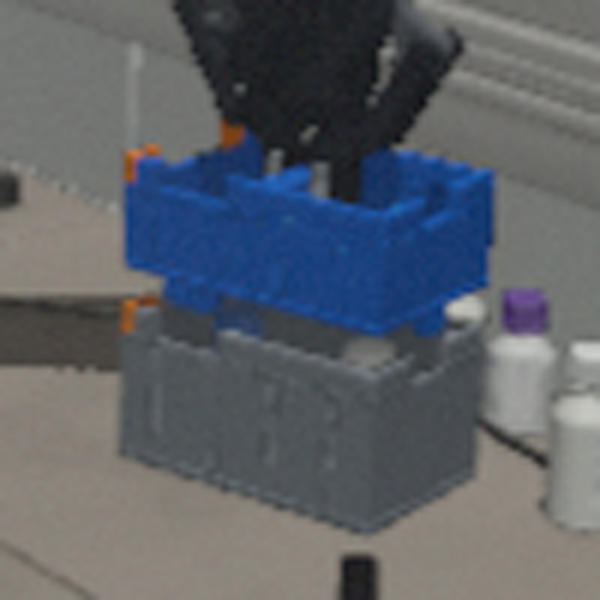

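View pics/w8.png

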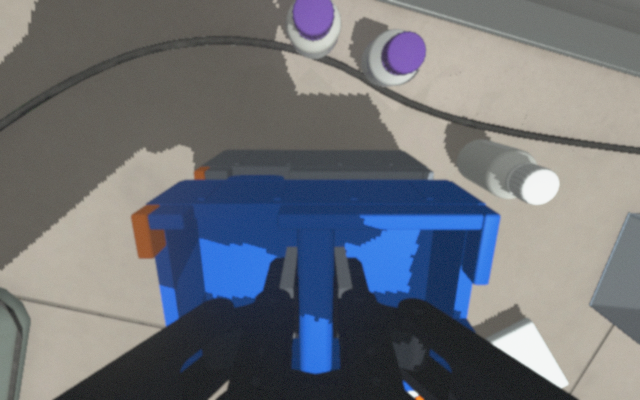

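Call:
play_rows([
  {"ax":0,"ay":0,"az":0,"x":0.1,"y":0,"z":0,"grip":1},
  {"ax":0,"ay":0,"az":0,"x":0.1,"y":0,"z":0,"grip":1},
  {"ax":0,"ay":0,"az":0,"x":0.1,"y":0,"z":0,"grip":1},
  {"ax":0,"ay":0,"az":0,"x":0,"y":0,"z":0,"grip":1},
  {"ax":0,"ay":0,"az":0,"x":0,"y":0,"z":0,"grip":1},
  {"ax":0,"ay":0,"az":0,"x":0,"y":0,"z":0,"grip":1},
])

```text
t: 10.07
position: [0.6493, -0.1994, 0.1125]
orientation: [-0.088, -0.702, -0.088, 0.702]
wrist_force: [-0.3, -0.3, -2.3]
width: 0.151
```

Call:
play_rows([
  {"ax":0,"ay":0,"az":0,"x":0.1,"y":0,"z":0,"grip":1},
  {"ax":0,"ay":0,"az":0,"x":0.07,"y":0,"z":0,"grip":1},
  {"ax":0,"ay":0,"az":0,"x":0,"y":0,"z":0,"grip":1},
  {"ax":0,"ay":0,"az":0,"x":0,"y":0,"z":0,"grip":1},
  {"ax":0,"ay":0,"az":0,"x":0,"y":0,"z":0,"grip":1},
])

```text
t: 10.48
position: [0.6493, -0.1994, 0.1074]
orientation: [-0.088, -0.702, -0.088, 0.702]
wrist_force: [-0.4, -1.0, -2.5]
width: 0.153
```

```bash
python3 look.py s9 scene
python3 - <<'E'
from h import *
i=cv2.imread('pics/s9.png'); cv2.imwrite('pics/s9a.png',cv2.resize(i[125:225,310:410],None,fx=6,fy=6,interpolation=cv2.INTER_CUBIC))
E
```

```text
[ 0.64925975 -0.19938918  0.10737333] [-0.43444401 -1.04156242 -2.49820266] 0.153387401081819 [-0.26  0.65  0.72  1.49 -0.45  1.17 -0.79] 10.4833
```

View pics/s9a.png

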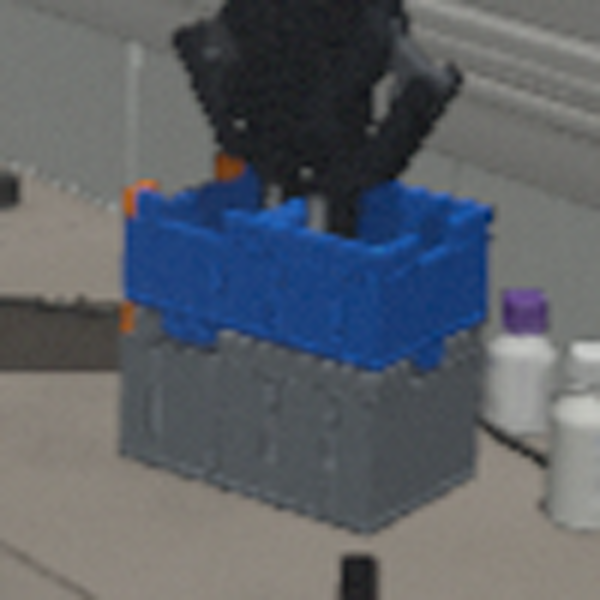

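Call:
play_rows([
  {"ax":0,"ay":0,"az":0,"x":0.07,"y":0,"z":0,"grip":1},
  {"ax":0,"ay":0,"az":0,"x":0,"y":0,"z":0,"grip":1},
  {"ax":0,"ay":0,"az":0,"x":0,"y":0,"z":0,"grip":1},
])

```text
t: 10.78
position: [0.6495, -0.1994, 0.1054]
orientation: [0.088, 0.702, 0.088, -0.701]
wrist_force: [0.4, 0.3, -0.7]
width: 0.157
```

Call:
play_rows([
  {"ax":0,"ay":0,"az":0,"x":0.05,"y":0,"z":0,"grip":1},
  {"ax":0,"ay":0,"az":0,"x":0,"y":0,"z":0,"grip":1},
  {"ax":0,"ay":0,"az":0,"x":0,"y":0,"z":0,"grip":1},
])

```text
t: 11.03
position: [0.6495, -0.1995, 0.1053]
orientation: [0.088, 0.702, 0.088, -0.701]
wrist_force: [-5.6, 2.1, 10.9]
width: 0.158
```

```bash
python3 look.py s10 scene
python3 - <<'E'
from h import *
i=cv2.imread('pics/s10.png'); cv2.imwrite('pics/s10a.png',cv2.resize(i[125:225,310:410],None,fx=6,fy=6,interpolation=cv2.INTER_CUBIC))
E
```

```text
[ 0.64946793 -0.19946718  0.10531162] [-5.55414851  2.14508299 10.8931565 ] 0.1577786531846619 [-0.26  0.65  0.72  1.49 -0.45  1.16 -0.79] 11.0333
```

View pics/s10a.png

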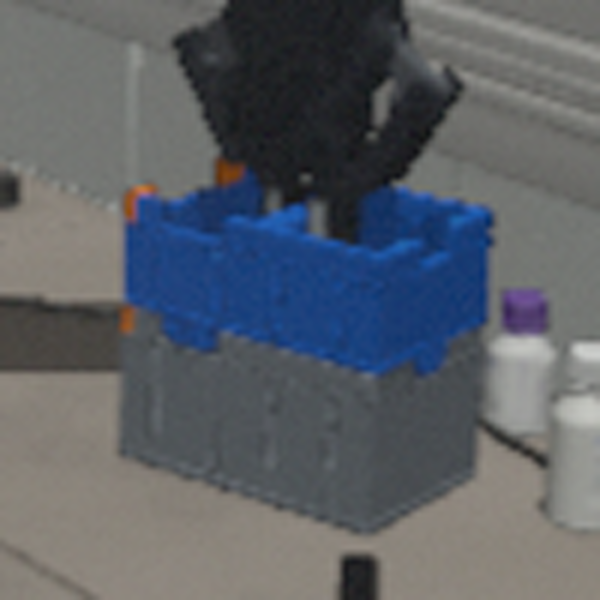

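Call:
play_rows([
  {"ax":0,"ay":0,"az":0,"x":0,"y":0,"z":0,"grip":0.7},
  {"ax":0,"ay":0,"az":0,"x":0,"y":0,"z":0,"grip":0.6},
  {"ax":0,"ay":0,"az":0,"x":0,"y":0,"z":0,"grip":0.55},
  {"ax":0,"ay":0,"az":0,"x":0,"y":0,"z":0,"grip":0.55},
  {"ax":0,"ay":0,"az":0,"x":0,"y":0,"z":0,"grip":0.55},
])

```text
t: 11.5
position: [0.6492, -0.1993, 0.1036]
orientation: [-0.088, -0.702, -0.088, 0.702]
wrist_force: [-0.1, -0.6, -1.4]
width: 0.449
```

Call:
play_rows([
  {"ax":0,"ay":0,"az":0,"x":-0.2,"y":0,"z":0,"grip":0.55},
  {"ax":0,"ay":0,"az":0,"x":-0.5,"y":0,"z":0,"grip":0.55},
  {"ax":0,"ay":0,"az":0,"x":-0.8,"y":0,"z":0,"grip":0.55},
  {"ax":0,"ay":0,"az":0,"x":-1,"y":0,"z":0,"grip":0.55},
  {"ax":0,"ay":0,"az":0,"x":-1,"y":0,"z":0,"grip":0.55},
  {"ax":0,"ay":0,"az":0,"x":-1,"y":0,"z":0,"grip":0.55},
  {"ax":0,"ay":0,"az":0,"x":-0.8,"y":0,"z":0,"grip":0.55},
])

```text
t: 12.08
position: [0.6494, -0.1999, 0.267]
orientation: [0.088, 0.703, 0.087, -0.701]
wrist_force: [1.0, 0.1, -0.6]
width: 0.449
```

```bash
python3 look.py s11 scene; python3 look.py w11 wrist
python3 - <<'E'
from h import *
i=cv2.imread('pics/s11.png'); cv2.imwrite('pics/s11a.png',cv2.resize(i[125:225,310:410],None,fx=6,fy=6,interpolation=cv2.INTER_CUBIC))
# cover from top: TCP; camera dir
plan(.51,-.37,.27,-41.5)
E
```

```text
[ 0.64937598 -0.19989488  0.26701346] [ 1.04615982  0.1127687  -0.57472315] 0.4489402674790054 [-0.29  0.53  0.79  1.31 -0.37  1.44 -0.85] 12.0833
[ 0.65061247 -0.20061514  0.27170659] [ 0.67792733 -0.33388762  3.96966887] 0.4516347950338656 [-0.28  0.53  0.79  1.3  -0.37  1.44 -0.85] 12.1333
cur [ 0.6506 -0.2007  0.2692] jaw -75.73 tilt 0.47 d [-0.1406 -0.1693  0.0008] dyaw 34.23 n 7
0 a [-0.98, -0.01, -0.01] s [-0.01, 0.62, 0.85] 
1 a [-0.98, -0.01, -0.01] s [-0.0, 0.54, 0.89] 
2 a [-0.97, -0.01, -0.02] s [-0.01, 0.46, 0.94] 
3 a [-0.98, -0.01, -0.0] s [-0.01, 0.38, 0.98] 
4 a [-0.98, -0.01, -0.01] s [-0.0, 0.3, 1.01] !
5 a [-0.98, -0.01, -0.01] s [-0.01, 0.21, 1.02] !
6 a [-0.98, -0.01, -0.01] s [-0.0, 0.12, 1.04] !
end [ 0.51   -0.3699  0.2699]
```

View pics/s11a.png

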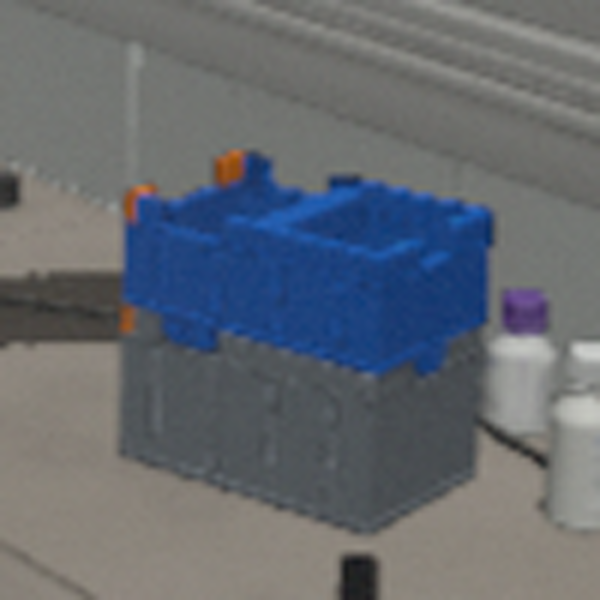

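View pics/w11.png

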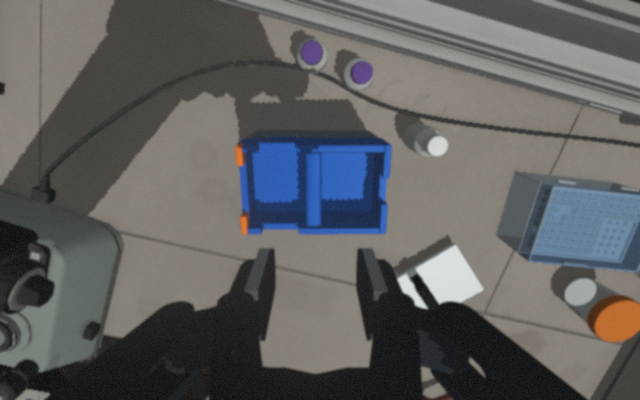

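Call:
play_rows([
  {"ax":-0.75,"ay":0,"az":0,"x":0,"y":0.48,"z":0.66,"grip":0.5},
  {"ax":-0.76,"ay":0,"az":0,"x":0,"y":0.44,"z":0.69,"grip":0.5},
  {"ax":-0.76,"ay":0,"az":0,"x":0,"y":0.39,"z":0.72,"grip":0.5},
  {"ax":-0.76,"ay":0,"az":0,"x":0,"y":0.34,"z":0.74,"grip":0.5},
  {"ax":-0.76,"ay":0,"az":0,"x":0,"y":0.29,"z":0.76,"grip":0.5},
  {"ax":-0.76,"ay":0,"az":0,"x":0,"y":0.24,"z":0.78,"grip":0.5},
  {"ax":-0.76,"ay":0,"az":0,"x":0,"y":0.19,"z":0.79,"grip":0.5},
  {"ax":-0.76,"ay":0,"az":0,"x":0,"y":0.14,"z":0.8,"grip":0.5},
  {"ax":-0.76,"ay":0,"az":0,"x":0,"y":0.09,"z":0.81,"grip":0.5},
  {"ax":0,"ay":0,"az":0,"x":0,"y":0,"z":0,"grip":0.5},
])

```text
t: 13.02
position: [0.5046, -0.3743, 0.264]
orientation: [-0.29, -0.645, -0.288, 0.646]
wrist_force: [-1.5, -0.9, 0.1]
width: 0.5
```

Call:
play_rows([
  {"ax":0,"ay":0,"az":0,"x":0,"y":0,"z":0,"grip":0.5},
  {"ax":0,"ay":0,"az":0,"x":0,"y":0,"z":0,"grip":0.5},
  {"ax":0,"ay":0,"az":0,"x":0,"y":0,"z":0,"grip":0.5},
  {"ax":0,"ay":0,"az":0,"x":0,"y":0,"z":0,"grip":0.5},
])

```text
t: 13.35
position: [0.5101, -0.3682, 0.2627]
orientation: [0.29, 0.645, 0.291, -0.645]
wrist_force: [0.8, 0.3, -0.2]
width: 0.498
```

```bash
python3 look.py w12 wrist
python3 - <<'E'
from h import *
i=cv2.imread('pics/w12.png'); cv2.imwrite('pics/w12a.png',cv2.resize(i[80:280,190:450],None,fx=3,fy=3,interpolation=cv2.INTER_CUBIC))
E
```

```text
[ 0.51011851 -0.36817821  0.26265763] [ 0.82174048  0.28870228 -0.1729327 ] 0.497800022287947 [-0.    0.4   0.74  1.47 -0.27  1.38  0.03] 13.35
```

View pics/w12.png

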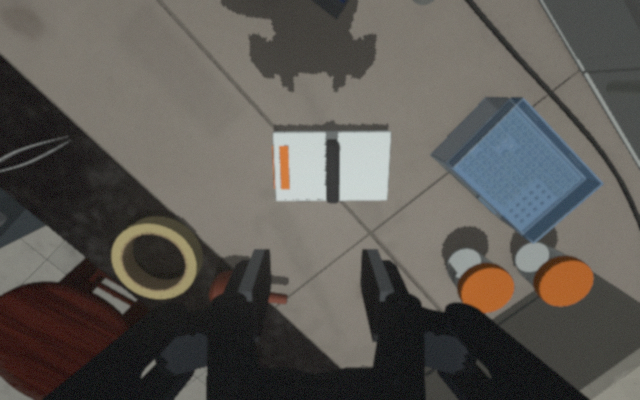

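View pics/w12a.png

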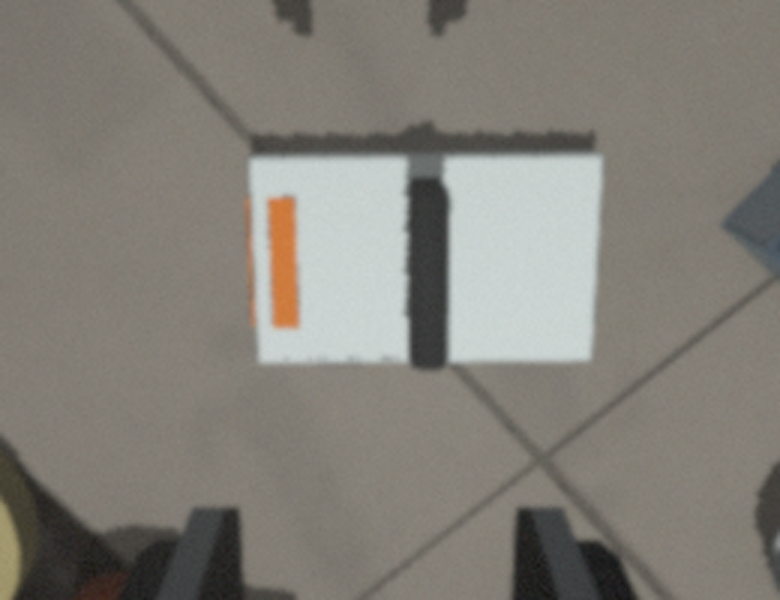

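Run:
```python
from h import *
import pickle
s,c=pickle.load(open("w12.pkl","rb")); P=wpose(s,c)
up=lambda p:[(p[0]+.5)/3-.5+190,(p[1]+.5)/3-.5+80]
loc=[(.04,.065),(-.04,.065),(.04,-.065),(-.04,-.065)]
w=[ray(c,up(p),.018,P) for p in [(249,155),(258,362),(602,155),(592,360)]]
t,th,e=fit(loc,w); print(t.round(4),round(th,2),e.round(1))
w=[ray(c,up(p),.05,P) for p in [(428,178),(429,369)]]; print(np.mean(w,0).round(4),np.linalg.norm(w[0]-w[1]),np.degrees(np.arctan2(*(w[0]-w[1])[1::-1])))
print("bias-corr (+1.3 along jaw)")
t=t+.0013*np.array([np.cos(np.radians(th-90)),np.sin(np.radians(th-90))]); print(t.round(4))
plan(t[0],t[1],.09,th-90,maxstep=.03)
```

```text
[ 0.5221 -0.3817] 48.87 [1.  1.1 1.8 0.9]
[ 0.5231 -0.38    0.05  ] 0.06703995850651849 49.75146085076474
bias-corr (+1.3 along jaw)
[ 0.5231 -0.3826]
cur [ 0.51   -0.3683  0.2627] jaw -41.47 tilt 0.02 d [ 0.0131 -0.0142 -0.1727] dyaw 0.35 n 6
0 a [-0.01, -0.0, 0.0] s [0.96, 0.11, 0.01] 
1 a [-0.01, -0.0, 0.0] s [0.96, 0.1, 0.01] 
2 a [-0.01, -0.0, 0.0] s [0.96, 0.11, 0.01] 
3 a [-0.02, -0.0, 0.0] s [0.96, 0.11, 0.02] 
4 a [-0.01, -0.0, 0.0] s [0.96, 0.11, 0.01] 
5 a [-0.01, -0.0, 0.0] s [0.96, 0.1, 0.01] 
end [ 0.523  -0.3825  0.0899]
```

Call:
play_rows([
  {"ax":-0.07,"ay":0,"az":0,"x":1,"y":0.1,"z":0.02,"grip":0.5},
  {"ax":0,"ay":0,"az":0,"x":1,"y":0.1,"z":0.01,"grip":0.5},
  {"ax":0,"ay":0,"az":0,"x":1,"y":0.1,"z":0.01,"grip":0.5},
  {"ax":0,"ay":0,"az":0,"x":1,"y":0.1,"z":0.01,"grip":0.5},
  {"ax":0,"ay":0,"az":0,"x":1,"y":0.1,"z":0.01,"grip":0.5},
  {"ax":0,"ay":0,"az":0,"x":0.9,"y":0.13,"z":0.02,"grip":0.5},
  {"ax":0,"ay":0,"az":0,"x":0,"y":0,"z":0,"grip":0.5},
  {"ax":0,"ay":0,"az":0,"x":0,"y":0,"z":0,"grip":0.5},
  {"ax":0,"ay":0,"az":0,"x":0,"y":0,"z":0,"grip":0.5},
])

```text
t: 14.15
position: [0.5226, -0.3839, 0.0875]
orientation: [0.293, 0.644, 0.292, -0.644]
wrist_force: [0.1, 0.8, 1.2]
width: 0.497
```

```bash
python3 look.py w13 wrist
python3 - <<'E'
from h import *
plan(.5229,-.3822,.043,-41)
E
```

```text
[ 0.52259612 -0.38385844  0.08748287] [0.05936178 0.83878876 1.16147764] 0.49740411738489354 [ 0.08  0.59  0.66  1.6  -0.4   1.09  0.12] 14.15
cur [ 0.5228 -0.3841  0.088 ] jaw -41.19 tilt 0.16 d [ 0.0001  0.0019 -0.045 ] dyaw 0.19 n 2
0 a [-0.02, -0.0, -0.02] s [0.75, -0.02, -0.02] 
1 a [-0.02, -0.01, -0.01] s [0.75, -0.02, -0.03] 
end [ 0.523  -0.3822  0.043 ]
```

View pics/w13.png

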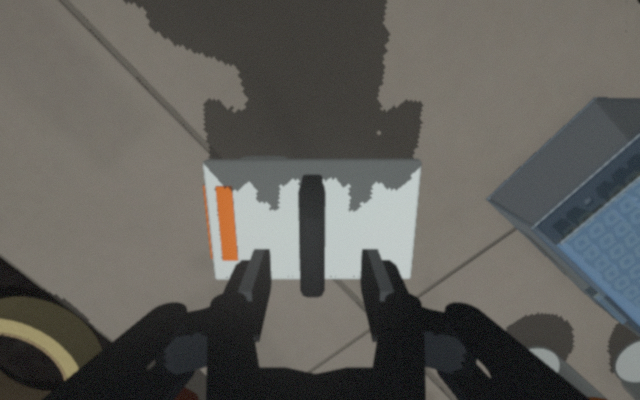

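Call:
play_rows([
  {"ax":-0.04,"ay":0,"az":0,"x":0.7,"y":-0.04,"z":-0.05,"grip":0.5},
  {"ax":0,"ay":0,"az":0,"x":0.7,"y":0,"z":0,"grip":0.5},
  {"ax":0,"ay":0,"az":0,"x":0,"y":0,"z":0,"grip":0.6},
  {"ax":0,"ay":0,"az":0,"x":0,"y":0,"z":0,"grip":0.7},
  {"ax":0,"ay":0,"az":0,"x":0,"y":0,"z":0,"grip":1},
  {"ax":0,"ay":0,"az":0,"x":0,"y":0,"z":0,"grip":1},
  {"ax":0,"ay":0,"az":0,"x":0,"y":0,"z":0,"grip":1},
  {"ax":0,"ay":0,"az":0,"x":0,"y":0,"z":0,"grip":1},
], grip_force=50)

```text
t: 14.87
position: [0.5229, -0.3824, 0.046]
orientation: [0.294, 0.644, 0.292, -0.643]
wrist_force: [-0.6, 1.2, 8.0]
width: 0.149
```

Run:
```python
from h import *
s=state(); print(s["wrist_force"])
plan(.5,-.32,.28,-75.5)
```

```text
[-0.5844386   1.24232006  8.04468368]
cur [ 0.5229 -0.3824  0.046 ] jaw -41.01 tilt 0.17 d [-0.0229  0.0624  0.234 ] dyaw -34.49 n 7
0 a [0.99, -0.0, -0.0] s [-1.11, -0.27, -0.15] !
1 a [0.98, -0.01, -0.01] s [-1.12, -0.29, -0.13] !
2 a [0.99, -0.0, -0.0] s [-1.11, -0.3, -0.11] !
3 a [0.98, -0.0, -0.01] s [-1.12, -0.3, -0.07] !
4 a [0.99, -0.01, -0.0] s [-1.11, -0.31, -0.05] !
5 a [0.98, 0.0, -0.01] s [-1.12, -0.32, -0.03] !
6 a [0.99, 0.0, -0.0] s [-1.11, -0.32, 0.01] !
end [ 0.4999 -0.3199  0.2799]
```

Gripped. Lift straight, then go round to a viewing pose short of the stack.

Call:
play_rows([
  {"ax":0,"ay":0,"az":0,"x":-0.3,"y":0,"z":0,"grip":1},
  {"ax":0,"ay":0,"az":0,"x":-0.8,"y":0,"z":0,"grip":1},
  {"ax":0,"ay":0,"az":0,"x":-1,"y":0,"z":0,"grip":1},
  {"ax":0,"ay":0,"az":0,"x":-1,"y":0,"z":0,"grip":1},
  {"ax":0,"ay":0,"az":0,"x":-1,"y":0,"z":0,"grip":1},
  {"ax":0,"ay":0,"az":0,"x":-1,"y":0,"z":0,"grip":1},
  {"ax":0,"ay":0,"az":0,"x":-1,"y":0,"z":0,"grip":1},
  {"ax":0,"ay":0,"az":0,"x":-1,"y":0,"z":0,"grip":1},
  {"ax":0,"ay":0,"az":0,"x":-0.8,"y":0,"z":0,"grip":1},
])

```text
t: 15.62
position: [0.5217, -0.3819, 0.2844]
orientation: [0.294, 0.644, 0.292, -0.643]
wrist_force: [0.8, 0.2, -1.9]
width: 0.155
```

Run:
```python
from h import *
plan(.56,-.222,.30,-75.7,maxrot=3.5)
```

```text
cur [ 0.5217 -0.3819  0.2844] jaw -41.03 tilt 0.14 d [0.0383 0.1599 0.0156] dyaw -34.67 n 10
0 a [0.69, -0.0, -0.0] s [-0.05, -0.25, -0.49] 
1 a [0.7, -0.0, -0.0] s [-0.05, -0.29, -0.47] 
2 a [0.69, -0.01, -0.01] s [-0.06, -0.31, -0.45] 
3 a [0.69, 0.0, 0.0] s [-0.05, -0.33, -0.43] 
4 a [0.7, 0.0, -0.0] s [-0.05, -0.37, -0.41] 
5 a [0.69, -0.0, -0.0] s [-0.05, -0.38, -0.39] 
6 a [0.69, -0.0, -0.01] s [-0.06, -0.41, -0.36] 
7 a [0.7, -0.0, 0.0] s [-0.05, -0.43, -0.34] 
8 a [0.69, -0.0, -0.0] s [-0.05, -0.45, -0.31] 
9 a [0.69, -0.01, -0.0] s [-0.05, -0.47, -0.29] 
end [ 0.5601 -0.2221  0.2999]
```

Call:
play_rows([
  {"ax":0.69,"ay":0,"az":0,"x":-0.05,"y":-0.25,"z":-0.49,"grip":1},
  {"ax":0.7,"ay":0,"az":0,"x":-0.05,"y":-0.29,"z":-0.47,"grip":1},
  {"ax":0.69,"ay":0,"az":0,"x":-0.06,"y":-0.31,"z":-0.45,"grip":1},
  {"ax":0.69,"ay":0,"az":0,"x":-0.05,"y":-0.33,"z":-0.43,"grip":1},
  {"ax":0.7,"ay":0,"az":0,"x":-0.05,"y":-0.37,"z":-0.41,"grip":1},
  {"ax":0.69,"ay":0,"az":0,"x":-0.05,"y":-0.38,"z":-0.39,"grip":1},
  {"ax":0.69,"ay":0,"az":0,"x":-0.06,"y":-0.41,"z":-0.36,"grip":1},
  {"ax":0.7,"ay":0,"az":0,"x":-0.05,"y":-0.43,"z":-0.34,"grip":1},
  {"ax":0.69,"ay":0,"az":0,"x":-0.05,"y":-0.45,"z":-0.31,"grip":1},
  {"ax":0.69,"ay":0,"az":0,"x":-0.05,"y":-0.47,"z":-0.29,"grip":1},
])

```text
t: 16.45
position: [0.56, -0.2212, 0.2974]
orientation: [0.087, 0.702, 0.087, -0.701]
wrist_force: [0.0, -0.9, -1.4]
width: 0.153
```

Call:
play_rows([
  {"ax":0,"ay":0,"az":0,"x":0,"y":0,"z":0,"grip":1},
  {"ax":0,"ay":0,"az":0,"x":0,"y":0,"z":0,"grip":1},
  {"ax":0,"ay":0,"az":0,"x":0,"y":0,"z":0,"grip":1},
  {"ax":0,"ay":0,"az":0,"x":0,"y":0,"z":0,"grip":1},
  {"ax":0,"ay":0,"az":0,"x":0,"y":0,"z":0,"grip":1},
])

```text
t: 16.87
position: [0.5598, -0.2228, 0.2966]
orientation: [0.088, 0.702, 0.088, -0.702]
wrist_force: [-0.3, -0.5, -2.5]
width: 0.15
```

```bash
python3 look.py w14 wrist
python3 - <<'E'
from h import *
i=cv2.imread('pics/w14.png'); cv2.imwrite('pics/w14a.png',cv2.resize(i[10:210,200:460],None,fx=3,fy=3,interpolation=cv2.INTER_CUBIC))
E
```

```text
[ 0.55977425 -0.22279086  0.29655814] [-0.25680312 -0.46288644 -2.54041252] 0.14975660461657972 [-0.34  0.33  0.83  1.49 -0.24  1.43 -0.83] 16.8667
```

View pics/w14.png

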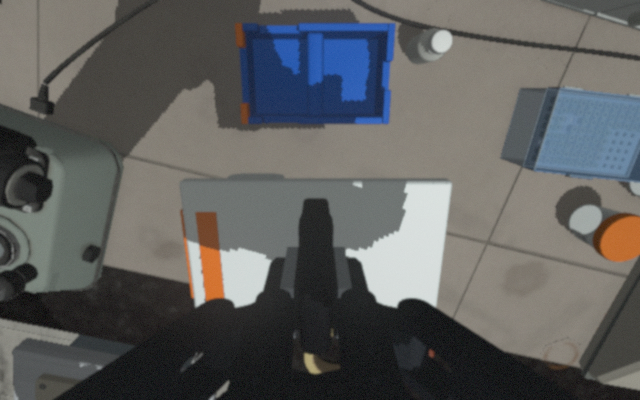

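View pics/w14a.png

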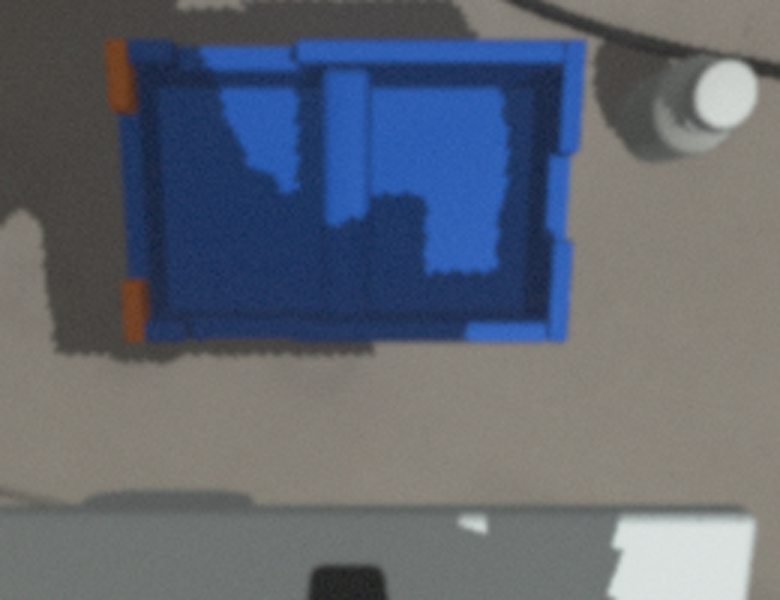

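Run:
```python
from h import *
import pickle
i=cv2.imread('pics/w14.png'); cv2.imwrite('pics/w14b.png',cv2.resize(i[165:285,165:285],None,fx=5,fy=5,interpolation=cv2.INTER_CUBIC))
cv2.imwrite('pics/w14c.png',cv2.resize(i[165:285,365:485],None,fx=5,fy=5,interpolation=cv2.INTER_CUBIC))
s,c=pickle.load(open("w14.pkl","rb")); P=wpose(s,c)
up=lambda p:[(p[0]+.5)/3-.5+200,(p[1]+.5)/3-.5+10]
loc=[(.04,.065),(-.04,.065),(.04,-.065),(-.04,-.065)]
w=[ray(c,up(p),.12,P) for p in [(106,40),(123,341),(585,40),(567,341)]]
t,th,e=fit(loc,w); print(t.round(4),round(th,2),e.round(1))
t=t+.0013*np.array([np.cos(np.radians(th-90)),np.sin(np.radians(th-90))]); print(t.round(4))
```

```text
[ 0.648  -0.1993] 14.27 [1.  0.4 0.8 0.5]
[ 0.6484 -0.2006]
```

View pics/w14b.png

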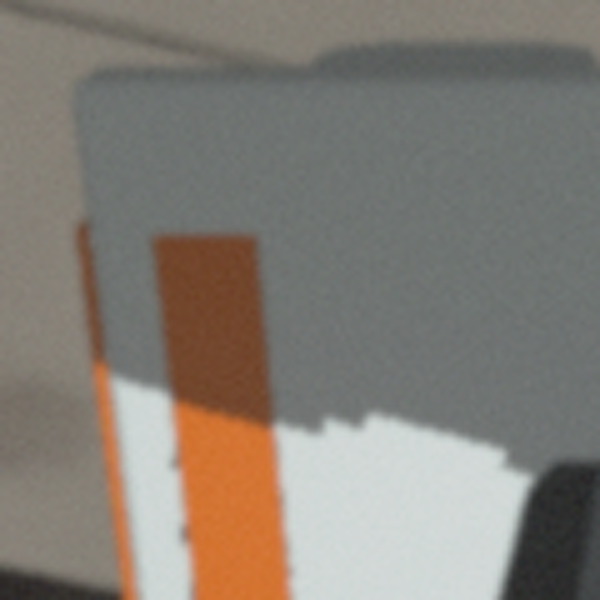

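View pics/w14c.png

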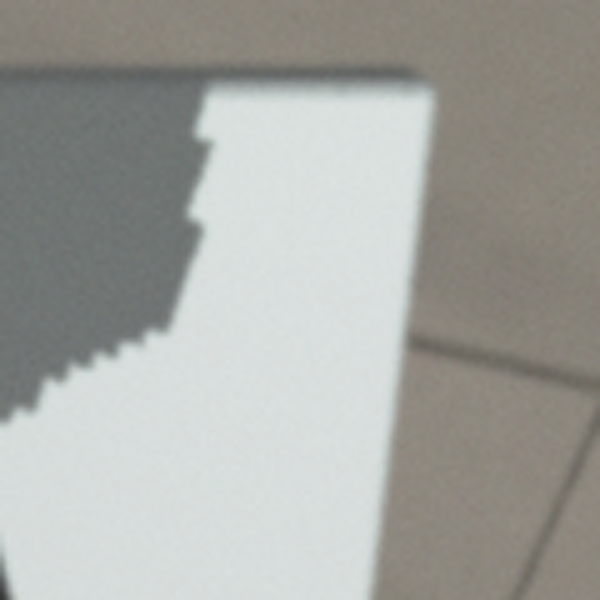

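Run:
```python
from h import *
import pickle
s,c=pickle.load(open("w14.pkl","rb")); H=c["hand_eye"]; K=c["intrinsics"]
def tool(uv,x):
    d=H[:3,:3]@np.array([(uv[0]-K[0,2])/K[0,0],(uv[1]-K[1,2])/K[1,1],1]); o=H[:3,3]; return o+d*(x-o[0])/d[0]
a=[(76.5)/5-.5+165,(83.5)/5-.5+165]; b=[(434.5)/5-.5+365,84.5/5-.5+165]
for x in (.026,.028,.030):
    p,q=tool(a,x),tool(b,x); m=(p+q)/2; print(x,"w",(q-p)[1].round(4),"mid y",m[1].round(4),"origin z",(m[2]+.04).round(4),"yaw",np.degrees(np.arctan2((q-p)[2],(q-p)[1])).round(2))
```

```text
0.026 w 0.125 mid y -0.0003 origin z 0.0003 yaw 0.02
0.028 w 0.1267 mid y -0.0003 origin z 0.0008 yaw 0.02
0.03 w 0.1284 mid y -0.0003 origin z 0.0013 yaw 0.02
```

Run:
```python
from h import *
plan(.6487,-.1998,.29,-75.73)
```

```text
cur [ 0.5599 -0.2227  0.2965] jaw -75.71 tilt 0.0 d [ 0.0888  0.0229 -0.0065] dyaw -0.02 n 3
0 a [0.0, -0.0, -0.0] s [0.07, -0.0, -1.02] !
1 a [0.0, -0.0, -0.0] s [0.07, -0.0, -1.02] !
2 a [0.0, -0.0, -0.0] s [0.08, -0.01, -1.02] !
end [ 0.6488 -0.1997  0.2899]
```

Call:
play_rows([
  {"ax":0,"ay":0,"az":0,"x":0,"y":0,"z":-0.66,"grip":1},
  {"ax":0,"ay":0,"az":0,"x":0,"y":0,"z":-0.8,"grip":1},
  {"ax":0,"ay":0,"az":0,"x":0.4,"y":0,"z":-0.8,"grip":1},
  {"ax":0,"ay":0,"az":0,"x":0.6,"y":0,"z":-0.8,"grip":1},
  {"ax":0,"ay":0,"az":0,"x":0.8,"y":0,"z":0,"grip":1},
  {"ax":0,"ay":0,"az":0,"x":0.8,"y":0,"z":0,"grip":1},
  {"ax":0,"ay":0,"az":0,"x":0.6,"y":0,"z":0,"grip":1},
  {"ax":0,"ay":0,"az":0,"x":0.4,"y":0,"z":0,"grip":1},
  {"ax":0,"ay":0,"az":0,"x":0,"y":0,"z":0,"grip":1},
  {"ax":0,"ay":0,"az":0,"x":0,"y":0,"z":0,"grip":1},
])

```text
t: 17.75
position: [0.6492, -0.1992, 0.1886]
orientation: [-0.088, -0.701, -0.088, 0.702]
wrist_force: [-0.8, -0.0, -1.1]
width: 0.154
```

Call:
play_rows([
  {"ax":0,"ay":0,"az":0,"x":0,"y":0,"z":0,"grip":1},
  {"ax":0,"ay":0,"az":0,"x":0,"y":0,"z":0,"grip":1},
  {"ax":0,"ay":0,"az":0,"x":0,"y":0,"z":0,"grip":1},
  {"ax":0,"ay":0,"az":0,"x":0,"y":0,"z":0,"grip":1},
  {"ax":0,"ay":0,"az":0,"x":0,"y":0,"z":0,"grip":1},
])

```text
t: 18.17
position: [0.6494, -0.199, 0.1889]
orientation: [0.088, 0.702, 0.088, -0.701]
wrist_force: [1.0, -0.6, -2.2]
width: 0.152
```

```bash
python3 look.py w15 wrist;python3 look.py s15 scene
python3 - <<'E'
from h import *
i=cv2.imread('pics/s15.png'); cv2.imwrite('pics/s15a.png',cv2.resize(i[105:225,310:410],None,fx=6,fy=6,interpolation=cv2.INTER_CUBIC))
plan(.6487,-.1998,.17,-75.73)
E
```

```text
[ 0.64940112 -0.19895386  0.18886679] [ 1.00280331 -0.63987249 -2.23235944] 0.15214046365435824 [-0.27  0.58  0.74  1.41 -0.39  1.3  -0.83] 18.1667
[ 0.64931948 -0.19894789  0.1886866 ] [-0.58792665  0.22662294 -2.31256248] 0.15260926585483897 [-0.27  0.58  0.74  1.41 -0.39  1.3  -0.83] 18.2167
cur [ 0.6493 -0.1989  0.1886] jaw -75.64 tilt 0.02 d [-0.0006 -0.0009 -0.0186] dyaw -0.09 n 1
0 a [0.02, -0.0, -0.0] s [0.62, 0.02, 0.03] 
end [ 0.6486 -0.1997  0.17  ]
```

View pics/s15a.png

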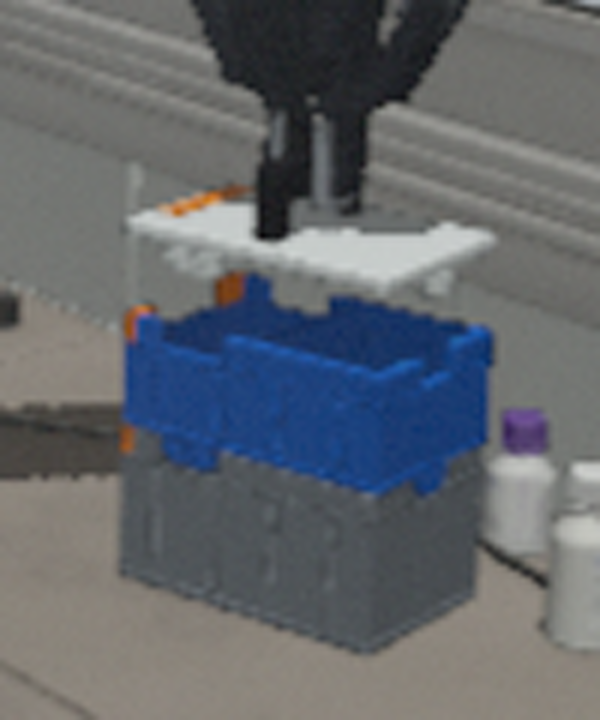

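View pics/w15.png

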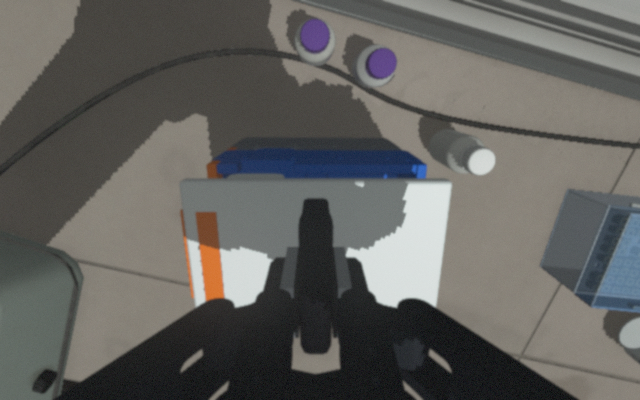

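Call:
play_rows([
  {"ax":0.02,"ay":0,"az":0,"x":0.2,"y":0.02,"z":0.02,"grip":1},
  {"ax":0,"ay":0,"az":0,"x":0.2,"y":0,"z":0,"grip":1},
  {"ax":0,"ay":0,"az":0,"x":0.15,"y":0,"z":0,"grip":1},
  {"ax":0,"ay":0,"az":0,"x":0.1,"y":0,"z":0,"grip":1},
  {"ax":0,"ay":0,"az":0,"x":0.1,"y":0,"z":0,"grip":1},
  {"ax":0,"ay":0,"az":0,"x":0,"y":0,"z":0,"grip":1},
  {"ax":0,"ay":0,"az":0,"x":0,"y":0,"z":0,"grip":1},
  {"ax":0,"ay":0,"az":0,"x":0,"y":0,"z":0,"grip":1},
])

```text
t: 18.93
position: [0.6489, -0.1997, 0.1661]
orientation: [0.088, 0.702, 0.088, -0.702]
wrist_force: [0.3, 0.2, -1.8]
width: 0.153
```

```bash
python3 look.py s16 scene
python3 - <<'E'
from h import *
i=cv2.imread('pics/s16.png'); cv2.imwrite('pics/s16a.png',cv2.resize(i[105:225,310:410],None,fx=6,fy=6,interpolation=cv2.INTER_CUBIC))
E
```

```text
[ 0.6489001  -0.19973962  0.16608499] [ 0.25841894  0.18906354 -1.79751245] 0.15267078371442716 [-0.27  0.59  0.74  1.44 -0.41  1.26 -0.82] 18.9333
```

View pics/s16a.png

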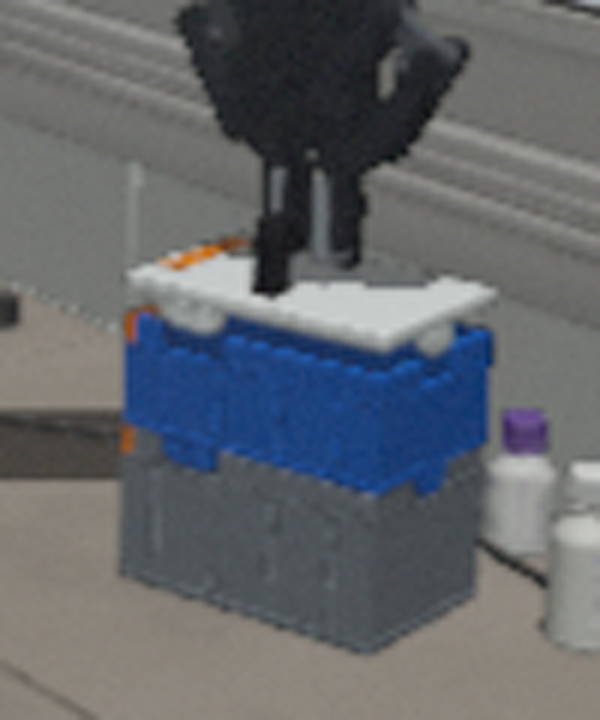

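Call:
play_rows([
  {"ax":0,"ay":0,"az":0,"x":0.1,"y":0,"z":0,"grip":1},
  {"ax":0,"ay":0,"az":0,"x":0.1,"y":0,"z":0,"grip":1},
  {"ax":0,"ay":0,"az":0,"x":0,"y":0,"z":0,"grip":1},
  {"ax":0,"ay":0,"az":0,"x":0,"y":0,"z":0,"grip":1},
  {"ax":0,"ay":0,"az":0,"x":0,"y":0,"z":0,"grip":1},
])

```text
t: 19.4
position: [0.6488, -0.1996, 0.1598]
orientation: [-0.088, -0.702, -0.088, 0.702]
wrist_force: [0.7, -1.3, -2.5]
width: 0.15
```

Call:
play_rows([
  {"ax":0,"ay":0,"az":0,"x":0.08,"y":0,"z":0,"grip":1},
  {"ax":0,"ay":0,"az":0,"x":0,"y":0,"z":0,"grip":1},
  {"ax":0,"ay":0,"az":0,"x":0,"y":0,"z":0,"grip":1},
  {"ax":0,"ay":0,"az":0,"x":0,"y":0,"z":0,"grip":1},
])

```text
t: 19.73
position: [0.6488, -0.1997, 0.1575]
orientation: [0.088, 0.702, 0.088, -0.702]
wrist_force: [0.2, -0.2, -2.1]
width: 0.153
```

Call:
play_rows([
  {"ax":0,"ay":0,"az":0,"x":0.06,"y":0,"z":0,"grip":1},
  {"ax":0,"ay":0,"az":0,"x":0,"y":0,"z":0,"grip":1},
  {"ax":0,"ay":0,"az":0,"x":0,"y":0,"z":0,"grip":1},
  {"ax":0,"ay":0,"az":0,"x":0,"y":0,"z":0,"grip":1},
])

```text
t: 20.07
position: [0.6491, -0.1997, 0.1561]
orientation: [0.088, 0.702, 0.088, -0.701]
wrist_force: [0.1, 0.1, 2.1]
width: 0.156
```

```bash
python3 look.py s17 scene
python3 - <<'E'
from h import *
i=cv2.imread('pics/s17.png'); cv2.imwrite('pics/s17a.png',cv2.resize(i[105:225,310:410],None,fx=6,fy=6,interpolation=cv2.INTER_CUBIC))
E
```

```text
[ 0.64906841 -0.19974522  0.15608819] [0.06283814 0.11601717 2.10316102] 0.15641760701397328 [-0.27  0.6   0.73  1.45 -0.41  1.24 -0.82] 20.0667
```

View pics/s17a.png

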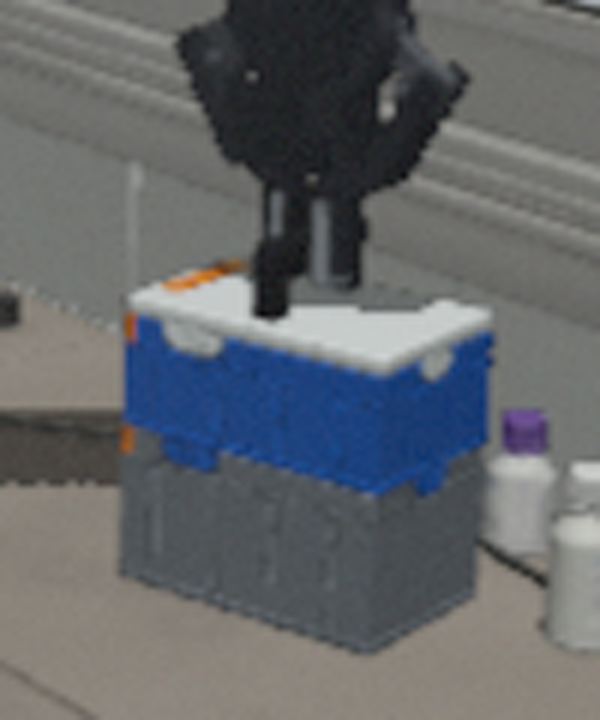

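Contact is starting, and it is nearly flush. One small press to confirm seating.

Call:
play_rows([
  {"ax":0,"ay":0,"az":0,"x":0.04,"y":0,"z":0,"grip":1},
  {"ax":0,"ay":0,"az":0,"x":0,"y":0,"z":0,"grip":1},
  {"ax":0,"ay":0,"az":0,"x":0,"y":0,"z":0,"grip":1},
])

```text
t: 20.37
position: [0.6491, -0.1998, 0.156]
orientation: [0.088, 0.702, 0.088, -0.701]
wrist_force: [-4.5, 1.8, 12.6]
width: 0.151
```

Firm stop at the expected height. Release and retreat.

Call:
play_rows([
  {"ax":0,"ay":0,"az":0,"x":0,"y":0,"z":0,"grip":0.7},
  {"ax":0,"ay":0,"az":0,"x":0,"y":0,"z":0,"grip":0.6},
  {"ax":0,"ay":0,"az":0,"x":0,"y":0,"z":0,"grip":0.5},
  {"ax":0,"ay":0,"az":0,"x":0,"y":0,"z":0,"grip":0.5},
  {"ax":0,"ay":0,"az":0,"x":0,"y":0,"z":0,"grip":0.5},
])

```text
t: 20.78
position: [0.6487, -0.1996, 0.1542]
orientation: [-0.088, -0.702, -0.088, 0.702]
wrist_force: [-0.1, 0.2, 0.8]
width: 0.498
```

Call:
play_rows([
  {"ax":0,"ay":0,"az":0,"x":-0.2,"y":0,"z":0,"grip":0.5},
  {"ax":0,"ay":0,"az":0,"x":-0.5,"y":0,"z":0,"grip":0.5},
  {"ax":0,"ay":0,"az":0,"x":-0.8,"y":0,"z":0,"grip":0.5},
  {"ax":0,"ay":0,"az":0,"x":-1,"y":0,"z":0,"grip":0.5},
  {"ax":0,"ay":0,"az":0,"x":-0.5,"y":0,"z":0.8,"grip":0.5},
  {"ax":0,"ay":0,"az":0,"x":-0.5,"y":0,"z":0.8,"grip":0.5},
  {"ax":0,"ay":0,"az":0,"x":-0.5,"y":0,"z":0.8,"grip":0.5},
  {"ax":0,"ay":0,"az":0,"x":0,"y":0,"z":0.6,"grip":0.5},
  {"ax":0,"ay":0,"az":0,"x":0,"y":0,"z":0,"grip":0.5},
  {"ax":0,"ay":0,"az":0,"x":0,"y":0,"z":0,"grip":0.5},
])

```text
t: 21.62
position: [0.5612, -0.2221, 0.2753]
orientation: [0.087, 0.702, 0.088, -0.701]
wrist_force: [-0.0, 0.4, 0.3]
width: 0.498
```

```bash
python3 look.py s18 scene; python3 look.py w18 wrist; python3 look.py t18 top
python3 - <<'E'
from h import *
i=cv2.imread('pics/s18.png'); cv2.imwrite('pics/s18a.png',cv2.resize(i[135:295,220:430],None,fx=3.8,fy=3.8,interpolation=cv2.INTER_CUBIC))
E
```

```text
[ 0.56122487 -0.22212011  0.27533913] [-0.00938726  0.36510371  0.32422823] 0.49840725399060815 [-0.34  0.34  0.83  1.52 -0.25  1.39 -0.82] 21.6167
[ 0.56193598 -0.22137066  0.27480205] [ 1.02786382  0.9544318  -0.94471178] 0.5029861195374807 [-0.34  0.34  0.83  1.52 -0.25  1.39 -0.82] 21.6667
[ 0.56221991 -0.22106807  0.27439134] [0.10519859 0.05006933 0.26828193] 0.4991078456636953 [-0.34  0.34  0.83  1.52 -0.25  1.39 -0.82] 21.7167
```

View pics/s18a.png

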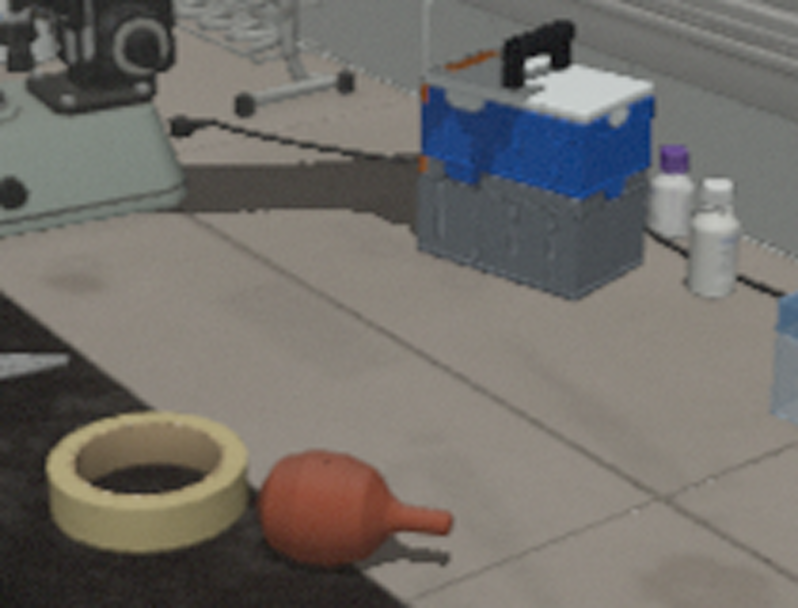

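View pics/w18.png

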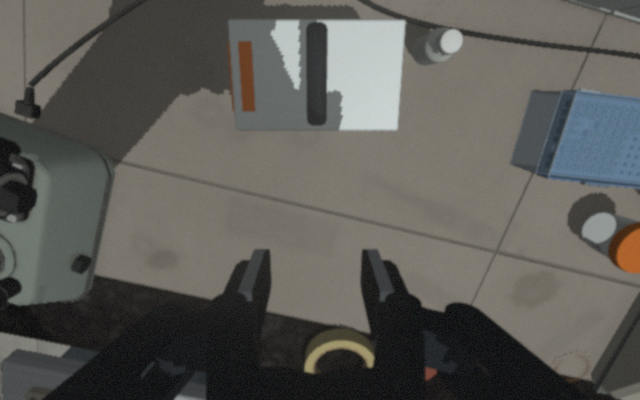

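View pics/t18.png

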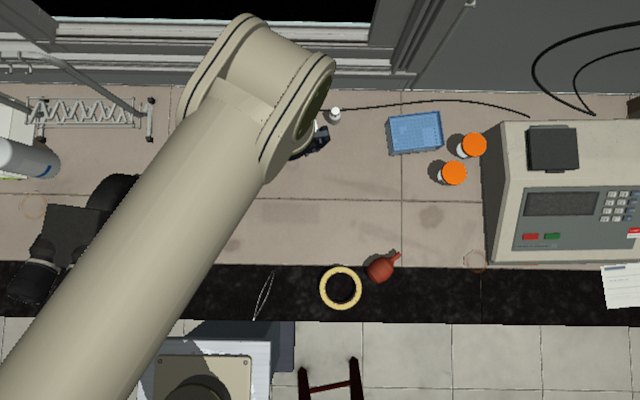

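```bash
python3 -c "
from station import *
s=state();print(s['t'],s['wrist_force']);print(finish_job())"
```

```text
21.7667 [-0.14585075  0.51474418 -0.01901425]
the job is handed in; nothing more can be done
None
```

The vial carrier is closed. The blue tray sits on the grey base and the white cover sits on the tray, with the orange ends lined up. I let go of both parts and handed the job in at 21.8 s.

- **Fit:** each part came to a firm stop within a millimetre or so of its expected seated height, at 11–13 N. In the scene view both parts look flush, and every lug visible from that side sits in its notch.
- **Not seen directly:** the lugs on the far long side and at the orange end were hidden from the scene camera. That they are seated rests on the stop heights and the level look of the parts.
- **Forces:** the highest wrist force I read was about 13 N. It was near zero after letting go.
- **Bystanders and base:** the tape roll and the loose vial show at the same pixels as at the start. The base did not visibly move in the before-and-after pictures.
- **Disagreement:** the top and wrist cameras differed by about 2–3 mm on positions. I worked from the wrist camera, with about a 1.3 mm correction inferred from the tray grasp. That was within the 2.5 mm notch clearance, and the lugs went in without catching.

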